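# Put table rests away by length

### The arm

A 7-joint arm with a two-finger parallel gripper is mounted at the origin on a cart in front of the work surface, level with it; the furniture and walls round the work are solid. World frame = base frame: x ahead of the robot, y to its left, z up, the work surface at z = 0. Lengths are in m, angles in rad, forces in N, time in s.
With the tool pointing down it reaches from about 0.4 to 0.85 m from the base axis. Payload 4.5 kg.
Tool frame: the origin (TCP) lies on the mounting face of the last link; the fingertips stand 166 mm ahead of it and the grasp point (between the pads) lies 147 mm ahead of it; y points along the fingers, z is the direction in which the jaws open and shut, and the axes are right-handed (so a half turn about y gives the same grasp; the last joint's range is limited). The gripper opens to 88 mm and grips with 3 to 60 N. Pads are 18 mm wide; open, the fingers measure 123 mm over their backs; the gripper's body (75 mm by 187 mm) begins 45 mm behind the grasp point.
Start: joints at [-1.073, 0.689, -0.195, 1.565, 0.157, 0.902, -0.215], TCP at [0.28, 0.559, 0.405] pointing down, gripper open.
Joint ranges: [-3.01, 3.01], [-0.46, 2.08], [-1.47, 1.51], [0.13, 2.56], [-1, 4.14], [0.04, 2.09], [-2.66, 2.66]. Speed limits (rad/s): [2.57, 2.57, 3.14, 3.14, 3.14, 3.14, 3.14].

### API

Orientations are given as a unit quaternion [x, y, z, w].
In Python, from plant import r gives the robot as it stands.
- The arm moves only by the tool arm_command, never from a script. Its argument "deltas" is a list of rows, each an object of numbers: "dx", "dy", "dz": the shift along the tool's x, y, z each as a share of 1000 mm, from -1 to 1; "wx", "wy", "wz": the turn, a rotation vector about the tool's x, y, z each as a share of 45 degrees, from -1 to 1. In form: [{"dx": .., "dy": .., "dz": .., "wx": .., "wy": .., "wz": ..}, ...]. A call has exactly 5 rows; each row is the pose to reach, as a shift and turn from the pose commanded when the call began, along the tool's axes at that moment; what a row does not reach only later rows make up. A row lasts 1/10 s, in which the tool goes at most 50 mm and 8.59 degrees, less where a joint would pass 70% of its speed; a pose out of reach is approached as far as the arm can. A call with a number of a shift or a turn outside -1 to 1 is refused whole. A call with a gripper value outside its range is refused whole. "claw" is the opening, from -1 (shut) to 1 (fully open), set as the call begins (left out, the last holds). The fingers move at their own pace and stop on an object; "grip_force" is the grip in N (left out, the last holds). Time passes only in rows, so rows that repeat a pose let the fingers close, or fill a call up. It gives the time, the measured TCP pose, the force and the opening at its end, in the units of the state.
- r.get_state(): the state, without advancing time (a new reading comes with each control period).
- r.snapshot(name): name is "scene" or "top"; returns the picture (480x640x3 uint8, red, green, blue); there is no depth.
- r.get_calibration(name): a dict with "vertical_fov" (degrees; the focal length in pixels is half the picture's height over the tangent of half this angle, whatever the lens; pixels are square), "cx", "cy" (the principal point, pixels), "R" (3x3) and "t" (3): a world point X has camera coordinates R X + t. Camera axes: x right, y down, z forward; pixel columns grow to the right and rows downward; lengths in m; the calibration is good to about 2 mm. A picture is of the moment at which its call begins. get_calibration takes no time and is no camera call.
- r.finish_job(): hands the job in, once; it reports no verdict.
The state is a dict: "clock": time; "q": joint angles; "qd": joint speeds; "joint_torque": joint torques, N m; "tool_pos": TCP position; "eef_rot": TCP orientation; "contact_force": force on the tool from outside, world axes, zero at the start; "moment": the same for the moment, N m; "opening": opening from 0.0 (shut) to 1.0 (fully open).
Only numpy, scipy, OpenCV 4.12 (cv2) and the standard library are available. Lean on these libraries where they do the work, as an engineer would, in place of code of your own. Each camera call takes 0.05 s, during which the arm holds its last target.

### The job

Put the two white porcelain table rests from the steel drying stand away in the wooden tray: each goes flat and lengthwise into the compartment where a rest of its own length already lies, on the robot's side of it, and is then pushed along so that it closes up against that rest and that rest against the tray's far end wall, with no gaps left in either row. They are porcelain, so set them down and never drop them, and leave the tin, the garlic and the glass where they are.

Things in the scene. Friction and masses are not known exactly. Their poses are not given: they have to be found in the camera images.
- long_new: A white porcelain table rest, a bar 64 mm long (its x), 28 wide (y), 20 high at its two raised ends and 13 high between them; origin at the centre of its underside, z up; the same either way round. The long one of the two on the drying stand, to be put away.
- short_new: A white porcelain table rest, a bar 48 mm long (its x), 28 wide (y), 20 high at its two raised ends and 13 high between them; origin at the centre of its underside, z up; the same either way round. The short one of the two on the drying stand, to be put away.
- long_tray: A white porcelain table rest, a bar 64 mm long (its x), 28 wide (y), 20 high at its two raised ends and 13 high between them; origin at the centre of its underside, z up; the same either way round. The long one that already lies in the tray, near the far end of one compartment (either one), a little short of the end wall.
- short_tray: A white porcelain table rest, a bar 48 mm long (its x), 28 wide (y), 20 high at its two raised ends and 13 high between them; origin at the centre of its underside, z up; the same either way round. The short one that already lies in the tray, near the far end of the other compartment, a little short of the end wall.
- tray: Fixed open wooden tray 210 x 87 x 31 mm (x, y, z), origin at the centre of its underside, +x end away from the robot. A lengthwise divider makes two compartments, each 200 x 36 mm inside, centred at y = +-20.5; floor at z = 5, walls 5 thick, end walls' inner faces at x = +-100 mm. In them fingers fit at a rest's ends, not beside its long sides.
- stand: Fixed steel drying stand: plate 142 x 60 x 6 mm (x, y, z), origin at the centre of its underside; a wire hoop 35 mm high across each end (x = +-68 mm, wire 6 mm). The two rests lie on the plate end to end along x, centred near x = -30 and +30 mm in either order, 4 mm apart: their ends are not free, their long sides are.
- tin: Bystander: low round tin with a wooden-look lid, diameter 62, height 35 mm; origin at the centre of its underside.
- garlic: Bystander: garlic bulb, diameter 56, height 56 mm; origin at the centre of its underside.
- glass: Bystander: clear drinking glass, diameter 81, height 92 mm; origin at the centre of its underside.

How it is judged:
At the end, for the whole second after the job is handed in: Each new rest lies end to end on the robot side of the tray's rest of its length: gap up to 5 mm, sideways offset under 12 mm; the tray's own rests are within 5 mm of the far end wall; all four lie flat on the tray floor (4 mm, 0.12 rad), in line with the tray within 0.2 rad, and are still (x of long_new in the frame of long_tray between -0.069 and -0.059 m and y of long_new in the frame of long_tray between -0.012 and 0.012 m and x of long_tray in the frame of tray above 0.063 m and angle between the x axis of each of long_new, long_tray, short_new, short_tray and the x axis of tray, either way round below 0.2 rad and z of each of long_new, long_tray, short_new, short_tray in the frame of tray below 0.009 m and angle between each of long_new, long_tray, short_new, short_tray's own z axis and vertical below 0.12 rad and linear speed of each of long_new, long_tray, short_new, short_tray below 0.01 m/s and x of short_new in the frame of short_tray between -0.053 and -0.043 m and y of short_new in the frame of short_tray between -0.012 and 0.012 m and x of short_tray in the frame of tray above 0.071 m); the robot touches nothing.
It fails at once if a porcelain rest is dropped or thrown (it moves faster than 0.4 m/s with no finger on it) ((linear speed of long_new above 0.4 m/s and contact force between the fingers and long_new below 0.05 N) or (linear speed of short_new above 0.4 m/s and contact force between the fingers and short_new below 0.05 N) or (linear speed of long_tray above 0.4 m/s and contact force between the fingers and long_tray below 0.05 N) or (linear speed of short_tray above 0.4 m/s and contact force between the fingers and short_tray below 0.05 N)).
It fails at once if the tin, the garlic bulb or the glass is shifted by more than 25 mm (distance of any of tin, garlic, glass from where it was at the start of the episode above 0.025 m).
It also fails if it takes over 72 s, if anything falls off the work surface, if the arm or the gripper's body presses on something with over 40 N, if the wrist force passes 120 N, or if a joint passes its speed limit or range.

## Working session

There is one attempt and no reset: what is moved stays moved. The work goes in short steps, Python scripts to look and compute and a tool call to move; the robot and the scene stay as the last step left them, time stands still between calls to the robot, and variables do not carry over. Pictures are saved under pics/ and viewed, and the job is handed in when it is done.

Besides the shell and the picture viewer there is one more tool, called after "Call:" as name(argument=value, ...) on one line, values as JSON. arm_command: Moves the arm, as the interface text tells. Shift numbers are shares of 1000 mm and turn numbers shares of 45 degrees, none past 1 either way. Its arguments: {"type":"object","properties":{"deltas":{"type":"array","items":{"type":"object","properties":{"dx":{"type":"number","minimum":-1,"maximum":1},"dy":{"type":"number","minimum":-1,"maximum":1},"dz":{"type":"number","minimum":-1,"maximum":1},"wx":{"type":"number","minimum":-1,"maximum":1},"wy":{"type":"number","minimum":-1,"maximum":1},"wz":{"type":"number","minimum":-1,"maximum":1}}}},"claw":{"type":"number"},"grip_force":{"type":"number"}},"required":["deltas"]}

```bash
ls && mkdir -p pics && python3 - <<'E'
from plant import r
import cv2,numpy as np
np.set_printoptions(precision=4,suppress=True)
for n in("scene","top"):
    im=r.snapshot(n); cv2.imwrite(f"pics/{n}0.png",cv2.cvtColor(im,cv2.COLOR_RGB2BGR))
    c=r.get_calibration(n); print(n,c)
print(r.get_state())
E
```

```text
pics
scene {'vertical_fov': 47.91207977195068, 'cx': 325.7253592030887, 'cy': 244.65667271093417, 'R': array([[-0.8062, -0.5916,  0.0114],
       [-0.3265,  0.4287, -0.8424],
       [ 0.4934, -0.6828, -0.5388]]), 't': array([0.5024, 0.2066, 0.9115])}
top {'vertical_fov': 55.59890092857334, 'cx': 311.9257650629246, 'cy': 240.72553849433046, 'R': array([[ 0.0044, -0.9999,  0.0115],
       [-0.9868, -0.0062, -0.1621],
       [ 0.1622, -0.0106, -0.9867]]), 't': array([0.0758, 0.5767, 0.8141])}
{'clock': 0.1, 'q': array([-1.0732,  0.6899, -0.1945,  1.5662,  0.1573,  0.9025, -0.2151]), 'qd': array([-0.    , -0.0022, -0.0003, -0.0045,  0.0002, -0.0008, -0.0003]), 'joint_torque': array([ -0.0037, -52.8498,  -1.2718, -15.3835,  -0.0526,   0.002 ,
         0.    ]), 'tool_pos': array([0.2795, 0.5587, 0.404 ]), 'eef_rot': array([ 0.6888, -0.1625,  0.1624, -0.6876]), 'contact_force': array([-0.4742, -0.4504, -0.2389]), 'moment': array([-0.0177,  0.0472, -0.0012]), 'opening': 0.9994829514681561}
```

View pics/scene0.png

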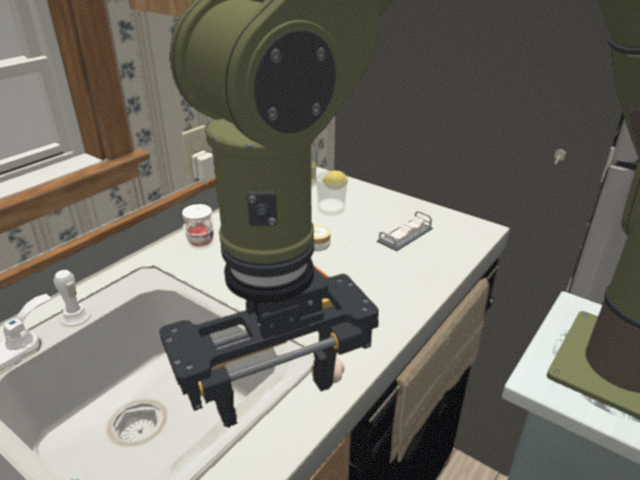

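View pics/top0.png

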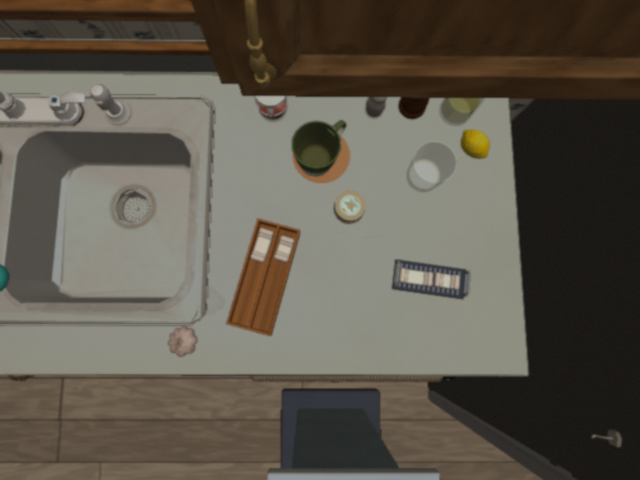

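```bash
python3 - <<'E'
import cv2
im=cv2.imread("pics/top0.png")
a=cv2.resize(im[210:345,215:315],None,fx=5.5,fy=4.4,interpolation=cv2.INTER_CUBIC)
a=cv2.resize(im[210:340,220:310],None,fx=4.5,fy=4.5,interpolation=cv2.INTER_CUBIC)
b=cv2.resize(im[250:310,385:475],None,fx=8,fy=8,interpolation=cv2.INTER_CUBIC)
cv2.imwrite("pics/a.png",a);cv2.imwrite("pics/b.png",b)
E
```

```text
(no output)
```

View pics/a.png

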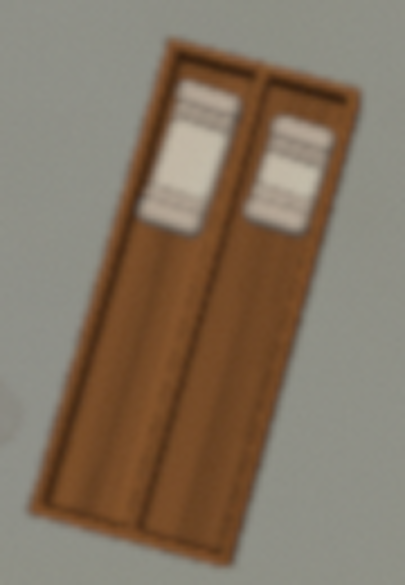

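View pics/b.png

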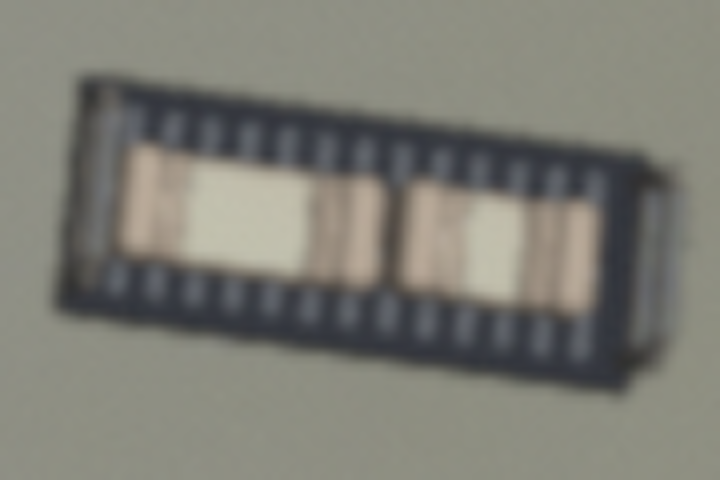

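```bash
cat > h.py <<'E'
import cv2,numpy as np
from plant import r
from scipy.spatial.transform import Rotation as Ro
np.set_printoptions(precision=4,suppress=True)
def cast(n,uv,z):
    c=r.get_calibration(n);f=240/np.tan(np.radians(c["vertical_fov"]/2));R=np.array(c["R"]);t=np.array(c["t"])
    uv=np.atleast_2d(uv);d=np.c_[(uv[:,0]-c["cx"])/f,(uv[:,1]-c["cy"])/f,np.ones(len(uv))]@R
    C=-R.T@t
    return C+d*((z-C[2])/d[:,2])[:,None]
def proj(n,X):
    c=r.get_calibration(n);f=240/np.tan(np.radians(c["vertical_fov"]/2));X=np.atleast_2d(X)@np.array(c["R"]).T+np.array(c["t"])
    return np.c_[c["cx"]+f*X[:,0]/X[:,2],c["cy"]+f*X[:,1]/X[:,2]]
def rects(im,roi,mask,z,minA=30,S=4):
    x0,y0,x1,y1=roi
    big=cv2.resize(im[y0:y1,x0:x1],None,fx=S,fy=S,interpolation=cv2.INTER_CUBIC)
    m=mask(big).astype(np.uint8)
    m=cv2.morphologyEx(m,cv2.MORPH_OPEN,np.ones((5,5)))
    cs,_=cv2.findContours(m,cv2.RETR_EXTERNAL,cv2.CHAIN_APPROX_NONE)
    out=[]
    for c in cs:
        if cv2.contourArea(c)<minA*S*S: continue
        uv=(c[:,0].astype(float)+.5)/S-.5+[x0,y0]
        P=cast("top",uv,z)
        (cx,cy),(w,h),a=cv2.minAreaRect((P[:,:2]*1000).astype(np.float32))
        if w<h: w,h,a=h,w,a+90
        a=(a+90)%180-90
        out.append((cx,cy,w,h,a)); print("rect c=(%.1f,%.1f) %.1fx%.1f ang %.1f"%out[-1])
    return out
E
python3 - <<'E'
from h import *
im=cv2.imread("pics/top0.png")
c=r.get_calibration("top");print("C",-np.array(c["R"]).T@c["t"])
white=lambda b:(b.min(2)>105)
for v in (100,115,130):
  w=lambda b:(b[:,:,0]>v)
  print(v);print("stand");rects(im,(398,262,463,292),w,.026)
  print("tray");rects(im,(225,215,305,340),lambda b:(b[:,:,0]>v)&(b[:,:,1]>0),.025)
hsv=lambda b:(cv2.cvtColor(b,cv2.COLOR_BGR2HSV)[:,:,1]>110)
print("traybody");rects(im,(220,210,310,340),hsv,.031,500)
print("plate");rects(im,(385,250,475,310),lambda b:b[:,:,2]<95,.006,300)
print("px",im[300,300],im[270,412],im[243,262],im[300,265])
E
```

```text
C [0.4367 0.0881 0.8959]
100
stand
rect c=(504.4,-180.7) 46.8x29.2 ang 83.7
rect c=(512.8,-117.8) 72.1x32.5 ang 75.8
rect c=(534.4,-170.5) 82.8x12.1 ang -89.7
tray
rect c=(511.5,170.7) 238.9x155.7 ang 0.4
115
stand
rect c=(504.1,-180.7) 45.2x26.2 ang 82.9
rect c=(511.1,-121.5) 61.2x26.4 ang 82.1
rect c=(534.9,-174.1) 75.5x11.1 ang -89.7
tray
rect c=(565.1,132.4) 45.0x25.3 ang -17.3
rect c=(572.2,175.4) 60.9x25.9 ang -16.9
rect c=(511.5,170.7) 238.9x155.7 ang 0.4
130
stand
rect c=(502.3,-198.7) 22.8x6.7 ang -5.6
rect c=(505.0,-173.1) 27.8x24.3 ang 81.4
rect c=(508.1,-147.3) 22.5x6.9 ang -6.6
rect c=(512.0,-114.2) 44.6x24.6 ang 81.6
tray
rect c=(558.1,134.7) 28.2x23.8 ang -18.2
rect c=(582.9,127.5) 22.1x6.4 ang 71.7
rect c=(565.2,177.4) 44.5x23.8 ang -17.2
rect c=(597.6,168.5) 22.6x6.4 ang 71.7
rect c=(511.5,170.7) 238.9x155.7 ang 0.4
traybody
rect c=(510.9,170.0) 207.5x86.1 ang -15.0
plate
rect c=(508.4,-153.8) 147.7x59.6 ang 82.2
px [134 144 143] [134 147 152] [165 183 192] [ 40  74 117]
```

```bash
python3 - <<'E'
from h import *
a=np.array([(168,40),(358,90),(232,567),(32,512)])/4.5+[220,210]
P=cast("top",a,.031)[:,:2]*1000;print(P,P.mean(0))
for i,j in((3,0),(2,1),(1,0),(2,3)):
    d=P[j]-P[i];print(np.hypot(*d),np.degrees(np.arctan2(d[1],d[0])))
# divider ends
dv=np.array([(262,67),(138,538)])/4.5+[220,210]
Q=cast("top",dv,.031)[:,:2]*1000;d=Q[0]-Q[1];print(Q,np.degrees(np.arctan2(d[1],d[0])))
im=cv2.imread("pics/top0.png")
m=(cv2.cvtColor(im,cv2.COLOR_BGR2HSV)[:,:,1]>110).astype(np.uint8)
m[:, :220]=0;m[:,310:]=0;m[:210]=0;m[340:]=0
cs,_=cv2.findContours(m,0,1);c=max(cs,key=cv2.contourArea)
ap=cv2.approxPolyDP(c,5,True)[:,0];print(ap);print(cast("top",ap,.031)[:,:2]*1000)
st=r.get_state();print(Ro.from_quat(st["eef_rot"]).as_matrix())
E
```

```text
[[621.1124 184.736 ]
 [599.7381 102.729 ]
 [398.8472 153.0308]
 [420.8662 236.2914]] [510.141  169.1968]
206.77649397225704 -14.437820860429404
207.0928384235165 -14.057476989245458
84.74670766365263 75.39143805703087
86.1229048102928 75.1867421801215
[[609.5301 144.0875]
 [410.4589 192.1311]] -13.56823833624185
[[258 219]
 [227 323]
 [270 334]
 [299 231]]
[[620.9013 183.4404]
 [422.2933 236.5476]
 [402.4824 155.9914]
 [597.7659 103.7847]]
[[ 0.8944 -0.0006  0.4472]
 [-0.4472 -0.0015  0.8944]
 [ 0.0002 -1.     -0.0016]]
```

```bash
cat >> h.py <<'E'
def plan(x,y,tip,yaw):
    """target TCP xy (mm), fingertip z (mm), yaw of tool z axis in deg (tool y down)"""
    st=r.get_state();p=np.array(st["tool_pos"]);R0=Ro.from_quat(st["eef_rot"])
    c,s=np.cos(np.radians(yaw)),np.sin(np.radians(yaw))
    z=np.array([c,s,0]);yy=np.array([0,0,-1.]);M=np.c_[np.cross(yy,z),yy,z]
    d=R0.inv().apply(np.array([x,y,tip+166])/1000-p)
    w=(R0.inv()*Ro.from_matrix(M)).as_rotvec(degrees=True)
    jz=R0.as_matrix()[:,2]
    print("t=%.2f pos %s tip %.1f jaw %.1f open %.1f F %s q %s"%(st["clock"],p*1000,p[2]*1000-166,np.degrees(np.arctan2(jz[1],jz[0])),st["opening"]*88,st["contact_force"],np.array(st["q"])))
    print("d(share)",np.round(d,4),"|",np.round(w/45,4),"norm mm %.0f deg %.0f"%(np.linalg.norm(d)*1000,np.linalg.norm(w)))
E
python3 - <<'E'
from h import *
plan(511,-121.5,80,-7.5)
im=cv2.imread("pics/top0.png")
print(cast("top",[(350,206),(182,341),(432,165),(318,160)],.03))
E
```

```text
t=0.10 pos [279.4829 558.7043 403.9808] tip 238.0 jaw 63.4 open 88.0 F [-0.4742 -0.4504 -0.2389] q [-1.0732  0.6899 -0.1945  1.5662  0.1573  0.9025 -0.2151]
d(share) [ 0.5113  0.1589 -0.5046] | [0.0017 1.5763 0.0015] norm mm 736 deg 71
[[ 0.6483  0.0046  0.03  ]
 [ 0.3891  0.3189  0.03  ]
 [ 0.7331 -0.1594  0.03  ]
 [ 0.7416  0.0674  0.03  ]]
```

Call:
arm_command(deltas=[{"dx":0.2,"dz":-0.2,"wy":0.7},{"dx":0.25,"dz":-0.25,"wy":0.95},{"dx":0.25,"dz":-0.25,"wy":0.95},{"dx":0.25,"dz":-0.25,"wy":0.95},{"dx":0.25,"dz":-0.25,"wy":0.95}], claw=0.4, grip_force=15)

```text
invalid input at $.deltas[0]: expected keys dx, dy, dz, wx, wy, wz
```

```bash
python3 -c "
from h import *
plan(511,-121.5,80,-7.5)"
```

```text
t=0.10 pos [279.4829 558.7043 403.9808] tip 238.0 jaw 63.4 open 88.0 F [-0.4742 -0.4504 -0.2389] q [-1.0732  0.6899 -0.1945  1.5662  0.1573  0.9025 -0.2151]
d(share) [ 0.5113  0.1589 -0.5046] | [0.0017 1.5763 0.0015] norm mm 736 deg 71
```

Call:
arm_command(deltas=[{"dx":0.25,"dy":0,"dz":-0.25,"wx":0,"wy":0.95,"wz":0},{"dx":0.25,"dy":0,"dz":-0.25,"wx":0,"wy":0.95,"wz":0},{"dx":0.25,"dy":0,"dz":-0.25,"wx":0,"wy":0.95,"wz":0},{"dx":0.25,"dy":0,"dz":-0.25,"wx":0,"wy":0.95,"wz":0},{"dx":0.25,"dy":0,"dz":-0.25,"wx":0,"wy":0.95,"wz":0}], claw=0.4, grip_force=15)

```text
clock: 0.6
tool_pos: [0.3588, 0.3198, 0.4046]
eef_rot: [0.581, -0.404, 0.404, -0.58]
contact_force: [1.9, 0.3, -0.1]
opening: 0.699
```

```bash
python3 -c "
from h import *
plan(511,-121.5,80,-7.5)"
```

```text
t=0.60 pos [358.8074 319.7968 404.6426] tip 238.6 jaw 20.3 open 61.5 F [ 1.8519  0.253  -0.0837] q [-0.8188  0.5028 -0.0079  1.9949  0.0066  0.6441 -0.4759]
d(share) [ 0.4666  0.1587 -0.0107] | [0.0001 0.6187 0.0003] norm mm 493 deg 28
```

Call:
arm_command(deltas=[{"dx":0.24,"dy":0,"dz":-0.005,"wx":0,"wy":0.62,"wz":0},{"dx":0.24,"dy":0,"dz":-0.005,"wx":0,"wy":0.62,"wz":0},{"dx":0.24,"dy":0,"dz":-0.005,"wx":0,"wy":0.62,"wz":0},{"dx":0.24,"dy":0,"dz":-0.005,"wx":0,"wy":0.62,"wz":0},{"dx":0.24,"dy":0,"dz":-0.005,"wx":0,"wy":0.62,"wz":0}])

```text
clock: 1.1
tool_pos: [0.439, 0.0927, 0.4047]
eef_rot: [0.467, -0.531, 0.531, -0.467]
contact_force: [0.9, 0.3, -0.6]
opening: 0.699
```

```bash
python3 -c "
from h import *
plan(511,-121.5,60,-7.5)"
```

```text
t=1.10 pos [439.0259  92.7316 404.663 ] tip 238.7 jaw -7.4 open 61.5 F [ 0.8827  0.3157 -0.6231] q [-0.3784  0.4687  0.0999  2.0838 -0.0791  0.5928 -0.3524]
d(share) [0.203  0.1789 0.0989] | [-0.0001  0.0026  0.0012] norm mm 288 deg 0
```

Call:
arm_command(deltas=[{"dx":0.203,"dy":0.05,"dz":0.099,"wx":0,"wy":0,"wz":0},{"dx":0.203,"dy":0.05,"dz":0.099,"wx":0,"wy":0,"wz":0},{"dx":0.203,"dy":0.05,"dz":0.099,"wx":0,"wy":0,"wz":0},{"dx":0.203,"dy":0.05,"dz":0.099,"wx":0,"wy":0,"wz":0},{"dx":0.203,"dy":0.05,"dz":0.099,"wx":0,"wy":0,"wz":0}])

```text
clock: 1.6
tool_pos: [0.5116, -0.1224, 0.3538]
eef_rot: [0.467, -0.531, 0.532, -0.466]
contact_force: [0.6, 0.2, -0.5]
opening: 0.702
```

```bash
python3 -c "
from h import *
plan(511,-121.5,8,-7.5)
im=r.snapshot('scene'); im=cv2.cvtColor(im,cv2.COLOR_RGB2BGR);cv2.imwrite('pics/s1.png',cv2.resize(im[130:330,300:500],None,fx=3,fy=3))"
```

```text
t=1.60 pos [ 511.5775 -122.4318  353.7703] tip 187.8 jaw -7.5 open 61.8 F [ 0.6242  0.173  -0.5488] q [ 0.1195  0.6343  0.0442  1.9239 -0.0446  0.5846  0.062 ]
d(share) [-0.0011  0.1798 -0.0006] | [0.0004 0.0008 0.002 ] norm mm 180 deg 0
```

View pics/s1.png

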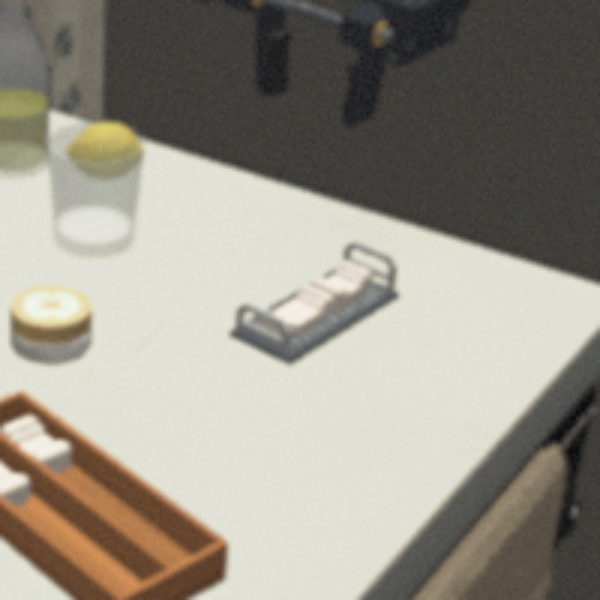

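Call:
arm_command(deltas=[{"dx":-0.001,"dy":0.05,"dz":0,"wx":0,"wy":0,"wz":0},{"dx":-0.001,"dy":0.1,"dz":0,"wx":0,"wy":0,"wz":0},{"dx":-0.001,"dy":0.14,"dz":0,"wx":0,"wy":0,"wz":0},{"dx":-0.001,"dy":0.165,"dz":0,"wx":0,"wy":0,"wz":0},{"dx":-0.001,"dy":0.179,"dz":0,"wx":0,"wy":0,"wz":0}])

```text
clock: 2.15
tool_pos: [0.5108, -0.1168, 0.1734]
eef_rot: [-0.468, 0.531, -0.529, 0.467]
contact_force: [-0.6, 0.8, 0.8]
opening: 0.7
```

```bash
python3 -c "
from h import *
plan(511,-121.5,9,-7.5)
for n in('top','scene'):
  im=r.snapshot(n); im=cv2.cvtColor(im,cv2.COLOR_RGB2BGR);cv2.imwrite('pics/%s2.png'%n,im)"
```

```text
t=2.15 pos [ 510.7553 -116.7845  173.3649] tip 7.4 jaw -7.2 open 61.6 F [-0.634   0.7745  0.7784] q [ 0.1302  0.9551  0.0113  2.0045 -0.0527  0.1859  0.0628]
d(share) [ 0.0046 -0.0016  0.0008] | [ 0.0045  0.0067 -0.0007] norm mm 5 deg 0
```

View pics/scene2.png

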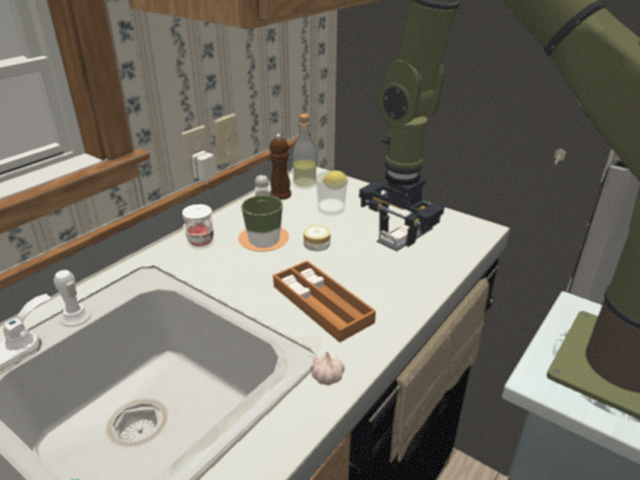

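```bash
python3 -c "
from h import *
plan(511,-121.5,9,-7.5)"
```

```text
t=2.25 pos [ 511.1183 -116.981   174.4619] tip 8.5 jaw -7.2 open 61.5 F [-0.2363  0.9808 -0.5551] q [ 0.1302  0.9531  0.0116  2.0039 -0.0526  0.1874  0.0629]
d(share) [ 0.0045 -0.0005  0.0004] | [ 0.0032  0.0066 -0.0004] norm mm 5 deg 0
```

Call:
arm_command(deltas=[{"dx":0.0045,"dy":0,"dz":0,"wx":0,"wy":0,"wz":0},{"dx":0.0045,"dy":0,"dz":0,"wx":0,"wy":0,"wz":0},{"dx":0.0045,"dy":0,"dz":0,"wx":0,"wy":0,"wz":0},{"dx":0.0045,"dy":0,"dz":0,"wx":0,"wy":0,"wz":0},{"dx":0.0045,"dy":0,"dz":0,"wx":0,"wy":0,"wz":0}])

```text
clock: 2.75
tool_pos: [0.5111, -0.1217, 0.1762]
eef_rot: [0.467, -0.53, 0.531, -0.468]
contact_force: [0.4, -0.4, -0.2]
opening: 0.697
```

```bash
python3 -c "
from h import *
plan(511,-121.5,9,-7.5)"
```

```text
t=2.75 pos [ 511.1208 -121.7174  176.2289] tip 10.2 jaw -7.2 open 61.3 F [ 0.4064 -0.3976 -0.216 ] q [ 0.1394  0.9499  0.0111  2.0024 -0.0491  0.1886  0.0681]
d(share) [-0.0002  0.0012 -0.0001] | [-0.0012  0.0063 -0.0002] norm mm 1 deg 0
```

Call:
arm_command(deltas=[{"dx":0,"dy":0.001,"dz":0,"wx":0,"wy":0,"wz":0},{"dx":0,"dy":0.001,"dz":0,"wx":0,"wy":0,"wz":0},{"dx":0,"dy":0.001,"dz":0,"wx":0,"wy":0,"wz":0},{"dx":0,"dy":0.001,"dz":0,"wx":0,"wy":0,"wz":0},{"dx":0,"dy":0.001,"dz":0,"wx":0,"wy":0,"wz":0}], claw=-1, grip_force=20)

```text
clock: 3.25
tool_pos: [0.5109, -0.1218, 0.1747]
eef_rot: [-0.468, 0.531, -0.53, 0.468]
contact_force: [-0.0, 0.3, -1.2]
opening: 0.306
```

```bash
python3 -c "
from h import *
plan(511,-121.5,60,-7.5)"
```

```text
t=3.25 pos [ 510.9024 -121.7529  174.6514] tip 8.7 jaw -7.2 open 26.9 F [-0.0091  0.2574 -1.1823] q [ 0.1396  0.9529  0.0111  2.0024 -0.049   0.1867  0.0682]
d(share) [-0.0003 -0.0513  0.0001] | [ 0.0002  0.0062 -0.0001] norm mm 51 deg 0
```

Call:
arm_command(deltas=[{"dx":0,"dy":-0.01,"dz":0,"wx":0,"wy":0,"wz":0},{"dx":0,"dy":-0.025,"dz":0,"wx":0,"wy":0,"wz":0},{"dx":0,"dy":-0.045,"dz":0,"wx":0,"wy":0,"wz":0},{"dx":0,"dy":-0.065,"dz":0,"wx":0,"wy":0,"wz":0},{"dx":-0.01,"dy":-0.08,"dz":0,"wx":0,"wy":-0.1,"wz":0}])

```text
clock: 3.75
tool_pos: [0.5121, -0.1132, 0.2571]
eef_rot: [0.488, -0.511, 0.513, -0.488]
contact_force: [1.0, -1.0, -1.3]
opening: 0.303
```

```bash
python3 -c "
from h import *
plan(495,0,40,75.5)"
```

```text
t=3.75 pos [ 512.0994 -113.2451  257.1365] tip 91.1 jaw -2.8 open 26.7 F [ 0.9605 -0.9572 -1.326 ] q [ 0.1223  0.7971  0.0115  1.9922 -0.0192  0.3502  0.0998]
d(share) [-0.1124  0.0509 -0.0227] | [-0.0006 -1.7397  0.0036] norm mm 125 deg 78
```

Call:
arm_command(deltas=[{"dx":-0.025,"dy":0,"dz":-0.005,"wx":0,"wy":-0.19,"wz":0},{"dx":-0.05,"dy":0,"dz":-0.01,"wx":0,"wy":-0.38,"wz":0},{"dx":-0.075,"dy":0,"dz":-0.015,"wx":0,"wy":-0.57,"wz":0},{"dx":-0.1,"dy":0,"dz":-0.02,"wx":0,"wy":-0.76,"wz":0},{"dx":-0.112,"dy":0,"dz":-0.023,"wx":0,"wy":-0.95,"wz":0}])

```text
clock: 4.25
tool_pos: [0.4943, 0.0036, 0.2561]
eef_rot: [-0.642, 0.295, -0.296, 0.643]
contact_force: [-0.3, 0.7, -0.5]
opening: 0.302
```

Call:
arm_command(deltas=[{"dx":0,"dy":0.01,"dz":0,"wx":0,"wy":-0.19,"wz":0},{"dx":0,"dy":0.02,"dz":0,"wx":0,"wy":-0.38,"wz":0},{"dx":0,"dy":0.03,"dz":0,"wx":0,"wy":-0.57,"wz":0},{"dx":0,"dy":0.04,"dz":0,"wx":0,"wy":-0.76,"wz":0},{"dx":0,"dy":0.05,"dz":0,"wx":0,"wy":-0.79,"wz":0}])

```text
clock: 4.75
tool_pos: [0.4948, 0.0008, 0.2054]
eef_rot: [0.702, -0.088, 0.089, -0.702]
contact_force: [-0.2, 0.2, -1.6]
opening: 0.301
```

```bash
python3 -c "
from h import *
plan(495,0,3,75.5)"
```

```text
t=4.75 pos [494.8255   0.7882 205.3899] tip 39.4 jaw 75.7 open 26.5 F [-0.1971  0.1845 -1.6261] q [-0.0111  0.8803 -0.1375  2.0881  0.5469  0.2055  0.6841]
d(share) [ 0.0003  0.0364 -0.0007] | [-0.0002  0.0034  0.0022] norm mm 36 deg 0
```

Call:
arm_command(deltas=[{"dx":0,"dy":0.01,"dz":0,"wx":0,"wy":0,"wz":0},{"dx":0,"dy":0.02,"dz":0,"wx":0,"wy":0,"wz":0},{"dx":0,"dy":0.028,"dz":0,"wx":0,"wy":0,"wz":0},{"dx":0,"dy":0.032,"dz":0,"wx":0,"wy":0,"wz":0},{"dx":0,"dy":0.034,"dz":0,"wx":0,"wy":0,"wz":0}])

```text
clock: 5.25
tool_pos: [0.4944, 0.0012, 0.1702]
eef_rot: [0.702, -0.089, 0.089, -0.701]
contact_force: [-0.6, -0.4, -0.8]
opening: 0.305
```

```bash
python3 -c "
from h import *
plan(495,0,3,75.5)
for n in('scene','top'):
  im=r.snapshot(n); im=cv2.cvtColor(im,cv2.COLOR_RGB2BGR);cv2.imwrite('pics/%s3.png'%n,cv2.resize(im[150:350,300:500],None,fx=3,fy=3) if n=='scene' else im)"
```

```text
t=5.25 pos [494.4361   1.1845 170.1896] tip 4.2 jaw 75.6 open 26.9 F [-0.5956 -0.3614 -0.7682] q [-0.0473  0.9508 -0.0793  2.0903  0.564   0.1213  0.6646]
d(share) [ 0.0008  0.0012 -0.001 ] | [ 0.0005  0.0014 -0.0007] norm mm 2 deg 0
```

View pics/scene3.png

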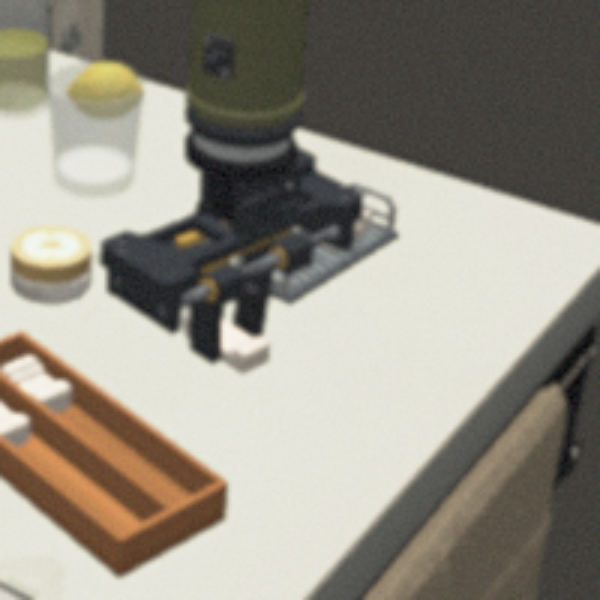

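Call:
arm_command(deltas=[{"dx":0,"dy":0.001,"dz":0,"wx":0,"wy":0,"wz":0},{"dx":0,"dy":0.0015,"dz":0,"wx":0,"wy":0,"wz":0},{"dx":0,"dy":0.002,"dz":0,"wx":0,"wy":0,"wz":0},{"dx":0,"dy":0.002,"dz":0,"wx":0,"wy":0,"wz":0},{"dx":0,"dy":0.002,"dz":0,"wx":0,"wy":0,"wz":0}])

```text
clock: 5.85
tool_pos: [0.4945, 0.0011, 0.1688]
eef_rot: [-0.701, 0.089, -0.089, 0.702]
contact_force: [1.0, 0.3, 0.0]
opening: 0.302
```

```bash
python3 -c "
from h import *
plan(495,0,3,75.5)"
```

```text
t=5.85 pos [494.5458   1.1002 168.7789] tip 2.8 jaw 75.6 open 26.6 F [0.9675 0.2754 0.0441] q [-0.0485  0.9536 -0.0769  2.0902  0.5653  0.1171  0.6637]
d(share) [ 0.0007 -0.0002 -0.001 ] | [-0.0002  0.0017  0.0001] norm mm 1 deg 0
```

Call:
arm_command(deltas=[{"dx":0,"dy":0,"dz":0,"wx":0,"wy":0,"wz":0},{"dx":0,"dy":0,"dz":0,"wx":0,"wy":0,"wz":0},{"dx":0,"dy":0,"dz":0,"wx":0,"wy":0,"wz":0},{"dx":0,"dy":-0.02,"dz":0,"wx":0,"wy":0,"wz":0},{"dx":0,"dy":-0.06,"dz":0,"wx":0,"wy":0,"wz":0}], claw=0.15)

```text
clock: 6.35
tool_pos: [0.4938, 0.0014, 0.2275]
eef_rot: [0.702, -0.09, 0.087, -0.701]
contact_force: [0.9, -0.1, 0.3]
opening: 0.575
```

Call:
arm_command(deltas=[{"dx":0,"dy":0,"dz":0,"wx":0,"wy":0.19,"wz":0},{"dx":0,"dy":0,"dz":0,"wx":0,"wy":0.38,"wz":0},{"dx":0,"dy":0,"dz":0,"wx":0,"wy":0.57,"wz":0},{"dx":0,"dy":0,"dz":0,"wx":0,"wy":0.76,"wz":0},{"dx":0,"dy":0,"dz":0,"wx":0,"wy":0.95,"wz":0}], claw=0.9)

```text
clock: 6.85
tool_pos: [0.4945, 0.0011, 0.2288]
eef_rot: [-0.62, 0.34, -0.34, 0.62]
contact_force: [0.1, 0.7, -0.5]
opening: 0.948
```

```bash
python3 -c "
from h import *
for n in('scene','top'):
  im=r.snapshot(n); im=cv2.cvtColor(im,cv2.COLOR_RGB2BGR);cv2.imwrite('pics/%s4.png'%n,cv2.resize(im[150:350,300:500],None,fx=3,fy=3) if n=='scene' else im)
plan(495,0,50,-14.5)
"
```

```text
t=6.95 pos [494.5038   1.2116 228.7565] tip 62.8 jaw 32.8 open 83.5 F [-0.4967 -0.0891  0.0142] q [-0.059   0.8329 -0.0604  2.0863  0.2004  0.2277  0.2775]
d(share) [ 0.0013  0.0128 -0.0002] | [-0.      1.0511  0.0004] norm mm 13 deg 47
```

View pics/scene4.png

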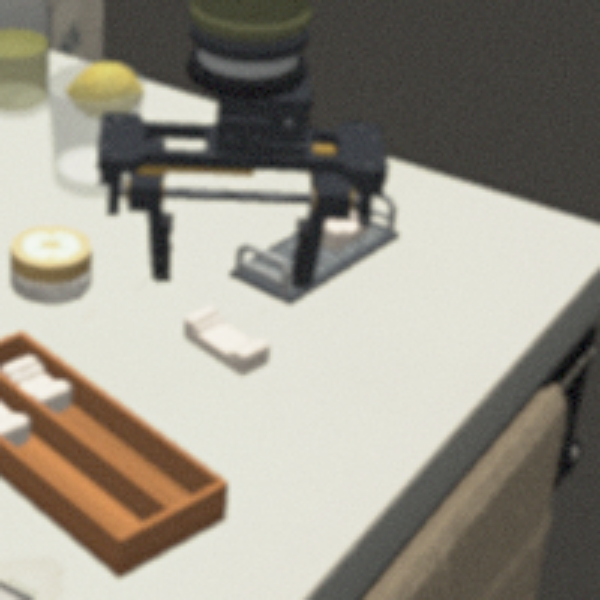

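View pics/top4.png

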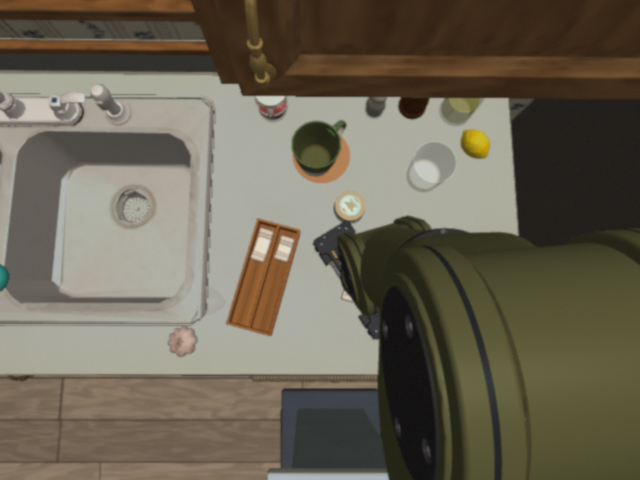

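Call:
arm_command(deltas=[{"dx":0,"dy":0,"dz":0,"wx":0,"wy":0.19,"wz":0},{"dx":0,"dy":0,"dz":0,"wx":0,"wy":0.38,"wz":0},{"dx":0,"dy":0,"dz":0,"wx":0,"wy":0.57,"wz":0},{"dx":0,"dy":0,"dz":0,"wx":0,"wy":0.76,"wz":0},{"dx":0,"dy":0,"dz":0,"wx":0,"wy":0.95,"wz":0}])

```text
clock: 7.45
tool_pos: [0.4944, 0.0011, 0.2287]
eef_rot: [-0.454, 0.542, -0.542, 0.454]
contact_force: [-0.7, -0.1, 0.5]
opening: 0.946
```

Call:
arm_command(deltas=[{"dx":0,"dy":0.02,"dz":0,"wx":0,"wy":0.1,"wz":0},{"dx":0,"dy":0.04,"dz":0,"wx":0,"wy":0.1,"wz":0},{"dx":0,"dy":0.05,"dz":0,"wx":0,"wy":0.1,"wz":0},{"dx":0,"dy":0.055,"dz":0,"wx":0,"wy":0.1,"wz":0},{"dx":0,"dy":0.058,"dz":0,"wx":0,"wy":0.1,"wz":0}])

```text
clock: 7.95
tool_pos: [0.4946, 0.0011, 0.1705]
eef_rot: [-0.434, 0.559, -0.558, 0.434]
contact_force: [0.6, -0.3, 1.0]
opening: 0.951
```

```bash
python3 -c "
from h import *
plan(494.5,1.1,3,-14.4)
im=r.snapshot('scene'); im=cv2.cvtColor(im,cv2.COLOR_RGB2BGR);cv2.imwrite('pics/s5.png',cv2.resize(im[150:350,300:500],None,fx=3,fy=3))
"
```

```text
t=7.95 pos [494.5509   1.0515 170.5227] tip 4.5 jaw -14.4 open 83.7 F [ 0.5538 -0.3037  0.9763] q [-0.109   0.953   0.0226  2.0929 -0.1925  0.0978 -0.1548]
d(share) [-0.      0.0015 -0.0001] | [ 0.0003  0.001  -0.0002] norm mm 2 deg 0
```

View pics/s5.png

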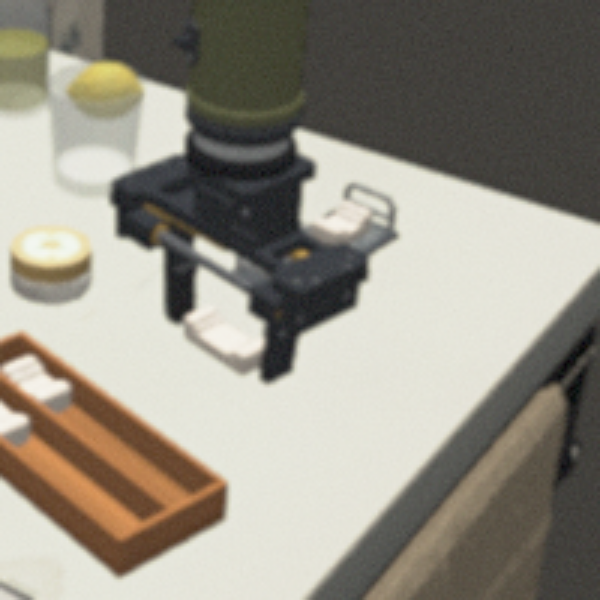

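Call:
arm_command(deltas=[{"dx":0,"dy":0,"dz":0,"wx":0,"wy":0,"wz":0},{"dx":0,"dy":0,"dz":0,"wx":0,"wy":0,"wz":0},{"dx":0,"dy":0,"dz":0,"wx":0,"wy":0,"wz":0},{"dx":0,"dy":0,"dz":0,"wx":0,"wy":0,"wz":0},{"dx":0,"dy":0,"dz":0,"wx":0,"wy":0,"wz":0}], claw=-1)

```text
clock: 8.5
tool_pos: [0.4947, 0.0011, 0.1712]
eef_rot: [0.433, -0.559, 0.559, -0.434]
contact_force: [-0.3, 0.7, 4.9]
opening: 0.726
```

```bash
python3 -c "
from h import *
u=np.array([np.cos(np.radians(-14.5)),np.sin(np.radians(-14.5))]);v=np.array([-u[1],u[0]])
T=np.array([510.5,169.5]); p=T-37*u+20.5*v;print(p)
plan(*p,70,-14.5)
"
```

```text
[479.8113 198.6111]
t=8.50 pos [494.703    1.1178 171.1956] tip 5.2 jaw -14.4 open 63.9 F [-0.3195  0.6525  4.9493] q [-0.1094  0.9516  0.023   2.093  -0.193   0.0979 -0.1555]
d(share) [-0.1876 -0.0648 -0.0635] | [-0.0011  0.002  -0.0004] norm mm 208 deg 0
```

```bash
python3 - <<'E'
from h import *
im=cv2.cvtColor(r.snapshot('top'),cv2.COLOR_RGB2BGR);cv2.imwrite('pics/top6.png',im)
S=6;x0,y0,x1,y1=220,210,310,342
for src in ("pics/top0.png","pics/top4.png","pics/top6.png"):
  b=cv2.resize(cv2.imread(src)[y0:y1,x0:x1],None,fx=S,fy=S,interpolation=cv2.INTER_CUBIC)
  s=cv2.cvtColor(b,cv2.COLOR_BGR2HSV)[:,:,1]
  m=cv2.morphologyEx((s>85).astype(np.uint8),cv2.MORPH_OPEN,np.ones((9,9)))
  c=max(cv2.findContours(m,0,cv2.CHAIN_APPROX_NONE)[0],key=cv2.contourArea)[:,0]
  uv=(c+.5)/S-.5+[x0,y0]
  P31=cast("top",uv,.031)[:,:2]*1000;P0=cast("top",uv,0)[:,:2]*1000
  th=np.radians(-14.5);u=np.array([np.cos(th),np.sin(th)]);v=np.array([-u[1],u[0]]);T=np.array([510.5,169.5])
  q=np.c_[(P31-T)@u,(P31-T)@v];q0=np.c_[(P0-T)@u,(P0-T)@v]
  L=(abs(q[:,0])<85)&(q[:,1]>30);Rr=(abs(q[:,0])<85)&(q[:,1]<-30)
  F=(abs(q[:,1])<30)&(q[:,0]>85);N=(abs(q[:,1])<30)&(q[:,0]<-85)
  pl=np.polyfit(q[L,0],q[L,1],1);pr=np.polyfit(q0[Rr,0],q0[Rr,1],1);pf=np.polyfit(q[F,1],q[F,0],1);pn=np.polyfit(q[N,1],q[N,0],1)
  print("L(z31) %.2f slope %.2fdeg | R(z0) %.2f slope %.2f | Far %.2f %.2f | Near %.2f %.2f"%(pl[1],np.degrees(pl[0]),pr[1],np.degrees(pr[0]),pf[1],-np.degrees(pf[0]),pn[1],-np.degrees(pn[0])))
b=cv2.resize(im[y0:y1,x0:x1],None,fx=4.5,fy=4.5,interpolation=cv2.INTER_CUBIC)
for k in (-43.5,0,43.5):
  for kk in(-100,100):pass
def W(uu,vv,z): return np.r_[(T+uu*u+vv*v)/1000,z]
for vv in(-43.5,-38.5,-2.5,2.5,38.5,43.5):
  A=proj("top",[W(-105,vv,.031),W(105,vv,.031)]);A=((A-[x0,y0]+.5)*4.5-.5).round().astype(int)
  cv2.line(b,tuple(map(int,A[0])),tuple(map(int,A[1])),(0,255,0),1)
cv2.imwrite("pics/ov.png",b)
E
```

```text
L(z31) 43.90 slope -0.35deg | R(z0) -40.68 slope -0.47 | Far 104.48 -0.37 | Near -103.79 -0.48
L(z31) 43.86 slope -0.35deg | R(z0) -40.62 slope -0.48 | Far 104.45 -0.39 | Near -103.75 -0.47
L(z31) 43.86 slope -0.36deg | R(z0) -40.62 slope -0.47 | Far 104.44 -0.40 | Near -103.74 -0.49
```

View pics/ov.png

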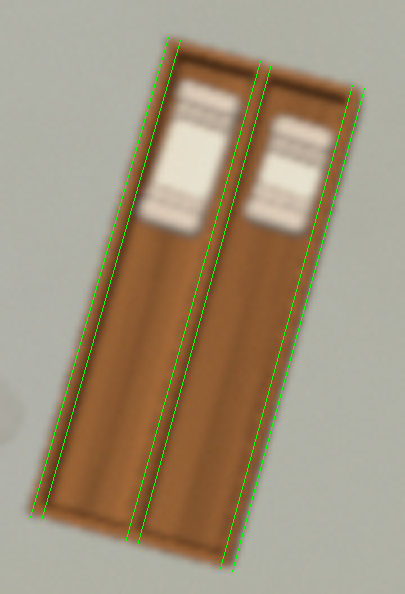

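Call:
arm_command(deltas=[{"dx":0,"dy":-0.015,"dz":0,"wx":0,"wy":0,"wz":0},{"dx":0,"dy":-0.035,"dz":0,"wx":0,"wy":0,"wz":0},{"dx":0,"dy":-0.065,"dz":0,"wx":0,"wy":0,"wz":0},{"dx":-0.03,"dy":-0.075,"dz":-0.01,"wx":0,"wy":0,"wz":0},{"dx":-0.06,"dy":-0.075,"dz":-0.02,"wx":0,"wy":0,"wz":0}])

```text
clock: 9.05
tool_pos: [0.4906, 0.064, 0.2473]
eef_rot: [0.432, -0.559, 0.56, -0.433]
contact_force: [0.1, 0.3, -1.8]
opening: 0.727
```

```bash
cat >> h.py <<'E'
th=np.radians(-14.9);U=np.array([np.cos(th),np.sin(th)]);V=np.array([-U[1],U[0]]);T=np.array([510.9,169.9])
def tray(u,v): return T+u*U+v*V
def intray(p): p=np.array(p)[:2]*1000-T; return p@U,p@V
E
python3 -c "
from h import *
plan(*tray(-37,20.5),60,-14.9)
"
```

```text
t=9.05 pos [490.5906  64.0019 247.2541] tip 81.3 jaw -14.6 open 64.0 F [ 0.0805  0.2859 -1.8321] q [-0.2742  0.8019  0.0839  2.0858 -0.2342  0.2595 -0.2441]
d(share) [-0.1283  0.0212 -0.044 ] | [-0.0038  0.0068 -0.001 ] norm mm 137 deg 0
```

Call:
arm_command(deltas=[{"dx":-0.04,"dy":0,"dz":-0.014,"wx":0,"wy":0.007,"wz":0},{"dx":-0.08,"dy":0,"dz":-0.028,"wx":0,"wy":0.007,"wz":0},{"dx":-0.12,"dy":0,"dz":-0.041,"wx":0,"wy":0.007,"wz":0},{"dx":-0.1285,"dy":0.015,"dz":-0.044,"wx":0,"wy":0.007,"wz":0},{"dx":-0.1285,"dy":0.03,"dz":-0.044,"wx":0,"wy":0.007,"wz":0}])

```text
clock: 9.55
tool_pos: [0.4789, 0.2027, 0.2152]
eef_rot: [-0.433, 0.559, -0.558, 0.434]
contact_force: [0.9, -1.1, -0.4]
opening: 0.72
```

```bash
python3 -c "
from h import *
plan(*tray(-37,20.5),20,-14.9)
for n in('scene','top'):
  im=r.snapshot(n); im=cv2.cvtColor(im,cv2.COLOR_RGB2BGR);cv2.imwrite('pics/%s7.png'%n,cv2.resize(im[200:360,230:430],None,fx=4,fy=3.75) if n=='scene' else im)
"
```

```text
t=9.55 pos [478.8867 202.7129 215.1923] tip 49.2 jaw -14.4 open 63.4 F [ 0.8634 -1.1206 -0.3621] q [-0.5521  0.8789  0.1062  2.0196 -0.3325  0.2578 -0.414 ]
d(share) [0.0031 0.0292 0.0023] | [-0.0002  0.0104 -0.0029] norm mm 29 deg 0
```

View pics/scene7.png

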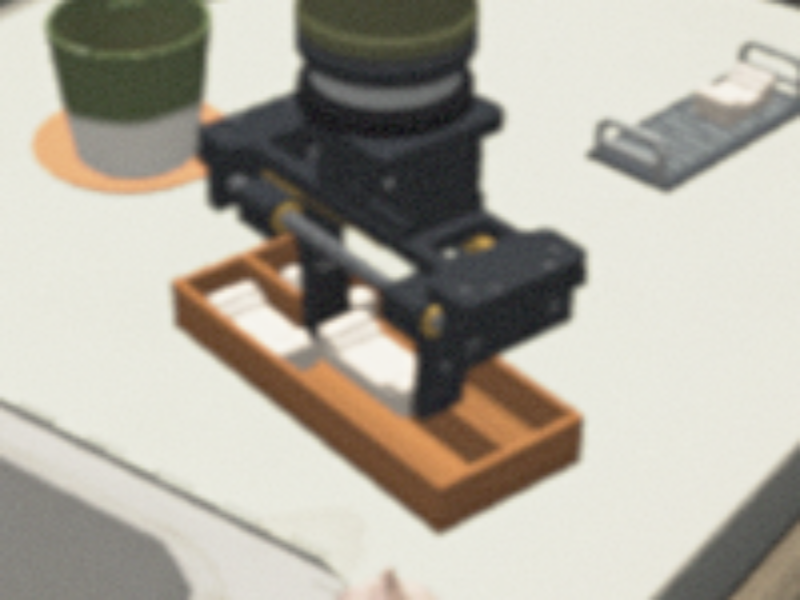

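View pics/top7.png

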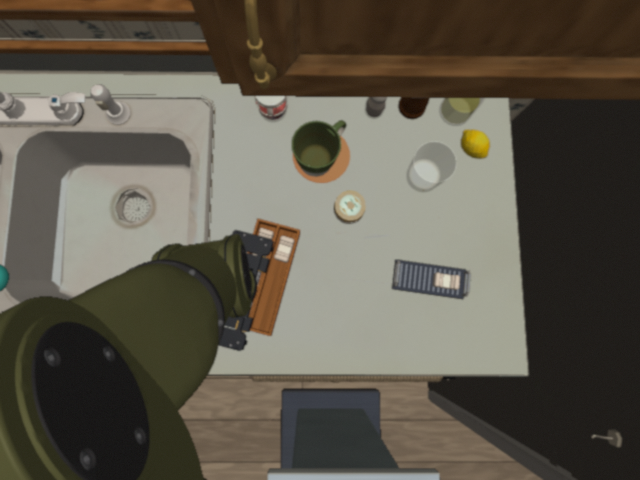

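Call:
arm_command(deltas=[{"dx":0.003,"dy":0,"dz":0.002,"wx":0,"wy":0.01,"wz":0},{"dx":0.003,"dy":0.005,"dz":0.002,"wx":0,"wy":0.01,"wz":0},{"dx":0.003,"dy":0.009,"dz":0.002,"wx":0,"wy":0.01,"wz":0},{"dx":0.003,"dy":0.009,"dz":0.002,"wx":0,"wy":0.01,"wz":0},{"dx":0.003,"dy":0.009,"dz":0.002,"wx":0,"wy":0.01,"wz":0}])

```text
clock: 10.15
tool_pos: [0.4807, 0.1961, 0.2068]
eef_rot: [-0.429, 0.562, -0.562, 0.43]
contact_force: [-0.5, 0.3, -0.9]
opening: 0.727
```

```bash
python3 -c "
from h import *
plan(*tray(-37,20.5),20,-14.9)
im=r.snapshot('scene'); im=cv2.cvtColor(im,cv2.COLOR_RGB2BGR);cv2.imwrite('pics/s8.png',cv2.resize(im[240:340,260:390],None,fx=6,fy=6,interpolation=cv2.INTER_CUBIC))
"
```

```text
t=10.15 pos [480.6913 196.0721 206.7804] tip 40.8 jaw -15.2 open 63.9 F [-0.5449  0.2938 -0.8526] q [-0.5361  0.8943  0.1004  2.0225 -0.3356  0.2402 -0.4118]
d(share) [-0.003   0.0208 -0.0011] | [ 0.0001 -0.0067 -0.0002] norm mm 21 deg 0
```

View pics/s8.png

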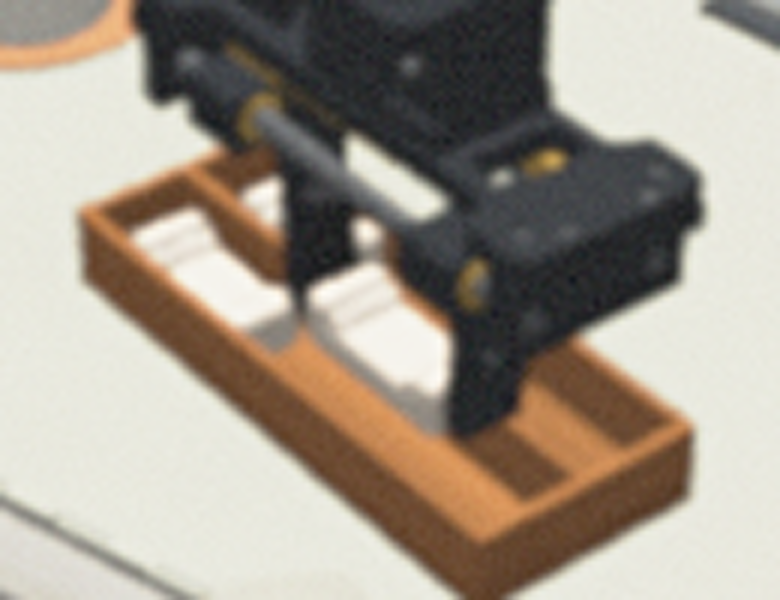

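Call:
arm_command(deltas=[{"dx":-0.003,"dy":0,"dz":-0.001,"wx":0,"wy":-0.007,"wz":0},{"dx":-0.003,"dy":0,"dz":-0.001,"wx":0,"wy":-0.007,"wz":0},{"dx":-0.003,"dy":0,"dz":-0.001,"wx":0,"wy":-0.007,"wz":0},{"dx":-0.003,"dy":0.002,"dz":-0.001,"wx":0,"wy":-0.007,"wz":0},{"dx":-0.003,"dy":0.004,"dz":-0.001,"wx":0,"wy":-0.007,"wz":0}])

```text
clock: 10.7
tool_pos: [0.4805, 0.1993, 0.2026]
eef_rot: [0.431, -0.56, 0.561, -0.431]
contact_force: [0.2, 0.5, -1.3]
opening: 0.724
```

```bash
python3 -c "
from h import *
plan(*tray(-37,20.5),12,-14.9)
"
```

```text
t=10.70 pos [480.4878 199.3332 202.6158] tip 36.6 jaw -14.9 open 63.7 F [ 0.1641  0.5214 -1.3169] q [-0.5403  0.9025  0.0977  2.0197 -0.3359  0.2342 -0.4118]
d(share) [ 0.0001  0.0246 -0.    ] | [-0.0002  0.0007 -0.    ] norm mm 25 deg 0
```

Call:
arm_command(deltas=[{"dx":0,"dy":0.004,"dz":0,"wx":0,"wy":0,"wz":0},{"dx":0,"dy":0.008,"dz":0,"wx":0,"wy":0,"wz":0},{"dx":0,"dy":0.012,"dz":0,"wx":0,"wy":0,"wz":0},{"dx":0,"dy":0.016,"dz":0,"wx":0,"wy":0,"wz":0},{"dx":0,"dy":0.02,"dz":0,"wx":0,"wy":0,"wz":0}])

```text
clock: 11.2
tool_pos: [0.4805, 0.1993, 0.1823]
eef_rot: [-0.431, 0.561, -0.56, 0.431]
contact_force: [-0.4, -0.4, -1.4]
opening: 0.723
```

```bash
python3 -c "
from h import *
plan(*tray(-37,20.5),10,-14.9)
im=r.snapshot('scene'); im=cv2.cvtColor(im,cv2.COLOR_RGB2BGR);cv2.imwrite('pics/s9.png',cv2.resize(im[240:340,260:390],None,fx=6,fy=6,interpolation=cv2.INTER_CUBIC))
"
```

```text
t=11.20 pos [480.4791 199.3351 182.2981] tip 16.3 jaw -14.9 open 63.6 F [-0.3713 -0.4081 -1.4201] q [-0.5294  0.9405  0.0796  2.0197 -0.3402  0.1939 -0.4078]
d(share) [ 0.0001  0.0063 -0.    ] | [ 0.0001  0.0006 -0.    ] norm mm 6 deg 0
```

View pics/s9.png

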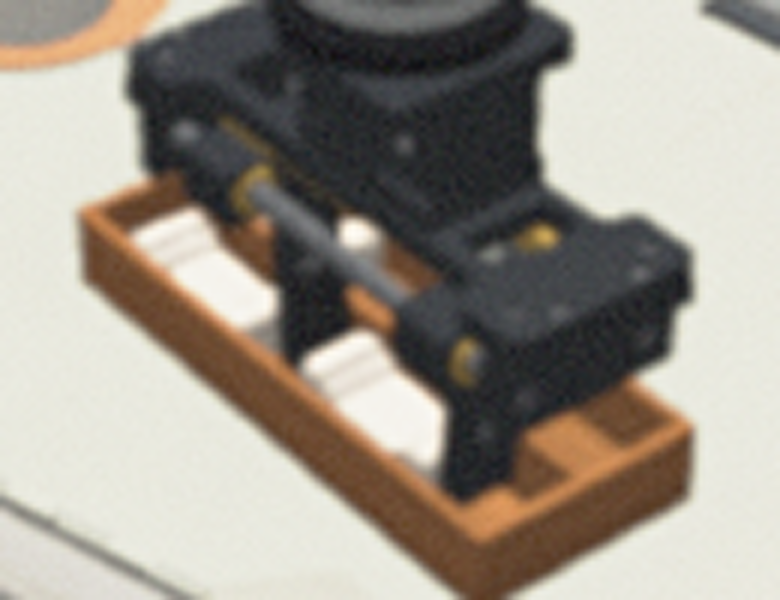

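Call:
arm_command(deltas=[{"dx":0,"dy":0.002,"dz":0,"wx":0,"wy":0,"wz":0},{"dx":0,"dy":0.004,"dz":0,"wx":0,"wy":0,"wz":0},{"dx":0,"dy":0.005,"dz":0,"wx":0,"wy":0,"wz":0},{"dx":0,"dy":0.006,"dz":0,"wx":0,"wy":0,"wz":0},{"dx":0,"dy":0.0065,"dz":0,"wx":0,"wy":0,"wz":0}])

```text
clock: 11.75
tool_pos: [0.4805, 0.1994, 0.1762]
eef_rot: [-0.431, 0.561, -0.56, 0.431]
contact_force: [-1.3, 0.1, 5.1]
opening: 0.723
```

```bash
python3 -c "
from h import *
plan(*tray(-37,20.5),10,-14.9)
print(r.get_state()['moment'])
"
```

```text
t=11.75 pos [480.4945 199.3801 176.1944] tip 10.2 jaw -14.9 open 63.7 F [-1.2787  0.0539  5.0781] q [-0.5264  0.9519  0.0743  2.0192 -0.3412  0.1819 -0.4067]
d(share) [ 0.0002  0.0002 -0.    ] | [-0.      0.0007 -0.0001] norm mm 0 deg 0
[-0.055   0.1126  0.0175]
```

Call:
arm_command(deltas=[{"dx":0,"dy":-0.0007,"dz":0.003,"wx":0,"wy":0,"wz":0},{"dx":0,"dy":-0.0007,"dz":0.006,"wx":0,"wy":0,"wz":0},{"dx":0,"dy":-0.0007,"dz":0.009,"wx":0,"wy":0,"wz":0},{"dx":0,"dy":-0.0007,"dz":0.012,"wx":0,"wy":0,"wz":0},{"dx":0,"dy":-0.0007,"dz":0.015,"wx":0,"wy":0,"wz":0}])

```text
clock: 12.25
tool_pos: [0.4953, 0.1954, 0.1769]
eef_rot: [0.431, -0.561, 0.561, -0.431]
contact_force: [-1.6, -0.6, -0.3]
opening: 0.723
```

```bash
python3 -c "
from h import *
plan(*tray(-14,20.5),10,-14.9)
for n in('scene','top'):
  im=r.snapshot(n); im=cv2.cvtColor(im,cv2.COLOR_RGB2BGR);cv2.imwrite('pics/%s10.png'%n,cv2.resize(im[240:340,260:390],None,fx=6,fy=6) if n=='scene' else im)
"
```

```text
t=12.25 pos [495.3132 195.3661 176.934 ] tip 10.9 jaw -14.9 open 63.6 F [-1.5724 -0.6191 -0.3321] q [-0.5129  0.9558  0.0853  1.9833 -0.3315  0.2155 -0.399 ]
d(share) [0.0001 0.0009 0.0076] | [-0.0001  0.0004 -0.0001] norm mm 8 deg 0
```

View pics/scene10.png

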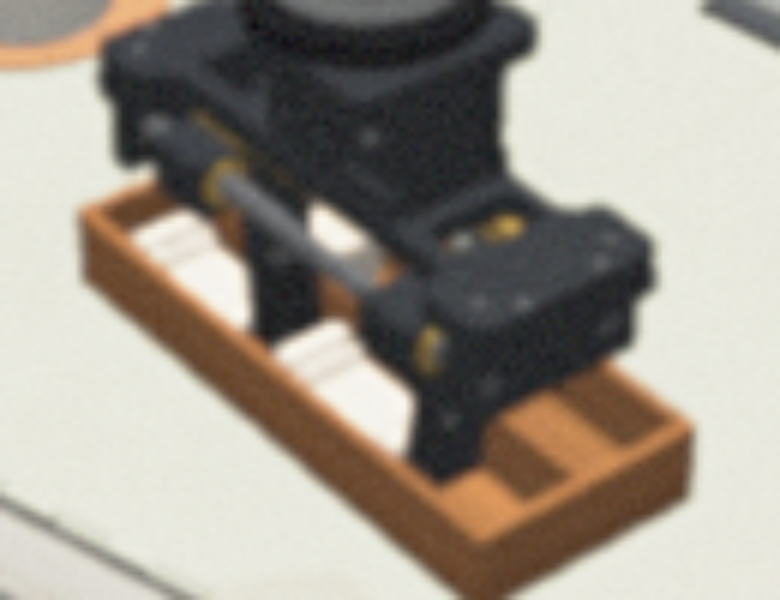

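Call:
arm_command(deltas=[{"dx":0,"dy":0,"dz":0.002,"wx":0,"wy":0,"wz":0},{"dx":0,"dy":0,"dz":0.004,"wx":0,"wy":0,"wz":0},{"dx":0,"dy":0,"dz":0.006,"wx":0,"wy":0,"wz":0},{"dx":0,"dy":0,"dz":0.007,"wx":0,"wy":0,"wz":0},{"dx":0,"dy":0,"dz":0.008,"wx":0,"wy":0,"wz":0}])

```text
clock: 12.85
tool_pos: [0.5028, 0.1934, 0.1769]
eef_rot: [-0.431, 0.561, -0.56, 0.431]
contact_force: [-0.2, 0.5, -0.8]
opening: 0.724
```

```bash
python3 -c "
from h import *
plan(*tray(-14,20.5),10,-14.9)
for n in('scene','top'):
  im=r.snapshot(n); im=cv2.cvtColor(im,cv2.COLOR_RGB2BGR);cv2.imwrite('pics/%s11.png'%n,cv2.resize(im[240:340,260:390],None,fx=6,fy=6) if n=='scene' else im)
"
```

```text
t=12.85 pos [502.7718 193.4181 176.9048] tip 10.9 jaw -14.9 open 63.7 F [-0.2083  0.5333 -0.7967] q [-0.5061  0.9588  0.0902  1.9646 -0.3268  0.232  -0.3952]
d(share) [ 0.0001  0.0009 -0.0001] | [ 0.0001  0.0006 -0.    ] norm mm 1 deg 0
```

View pics/scene11.png

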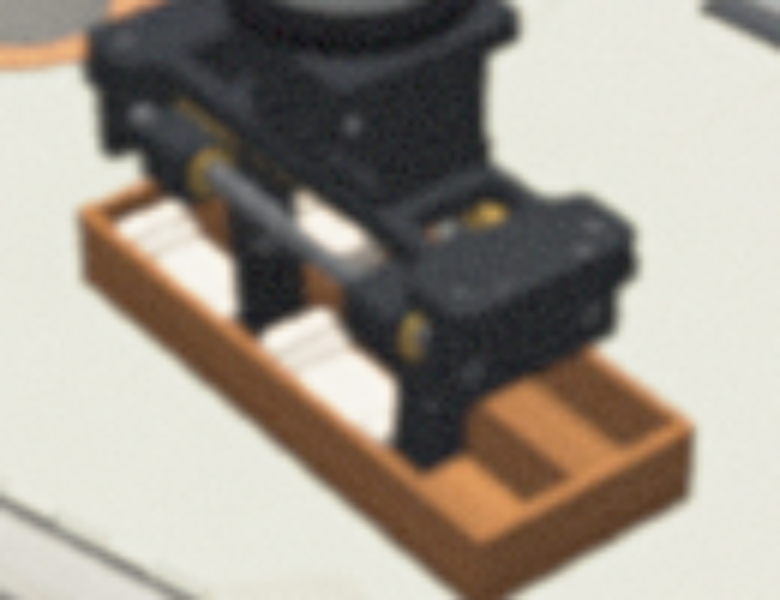

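Call:
arm_command(deltas=[{"dx":0,"dy":0.001,"dz":0,"wx":0,"wy":0,"wz":0},{"dx":0,"dy":0.001,"dz":0,"wx":0,"wy":0,"wz":0},{"dx":0,"dy":0.001,"dz":0,"wx":0,"wy":0,"wz":0},{"dx":0,"dy":0.001,"dz":0,"wx":0,"wy":0,"wz":0},{"dx":0,"dy":0.001,"dz":0,"wx":0,"wy":0,"wz":0}])

```text
clock: 13.45
tool_pos: [0.5028, 0.1934, 0.1762]
eef_rot: [0.431, -0.56, 0.561, -0.431]
contact_force: [-0.7, -1.2, 4.8]
opening: 0.723
```

Call:
arm_command(deltas=[{"dx":0,"dy":0,"dz":0,"wx":0,"wy":0,"wz":0},{"dx":0,"dy":0,"dz":0,"wx":0,"wy":0,"wz":0},{"dx":0,"dy":0,"dz":0,"wx":0,"wy":0,"wz":0},{"dx":0,"dy":-0.01,"dz":0,"wx":0,"wy":0,"wz":0},{"dx":0,"dy":-0.03,"dz":0,"wx":0,"wy":0,"wz":0}], claw=0.66)

```text
clock: 13.95
tool_pos: [0.5028, 0.1931, 0.2056]
eef_rot: [0.431, -0.56, 0.561, -0.431]
contact_force: [0.7, 0.1, 0.8]
opening: 0.83
```

Call:
arm_command(deltas=[{"dx":0,"dy":-0.01,"dz":0,"wx":0,"wy":0,"wz":0},{"dx":0,"dy":-0.03,"dz":0,"wx":0,"wy":0,"wz":0},{"dx":0,"dy":-0.03,"dz":-0.03,"wx":0,"wy":0,"wz":0},{"dx":0,"dy":-0.03,"dz":-0.055,"wx":0,"wy":0,"wz":0},{"dx":0,"dy":-0.03,"dz":-0.055,"wx":0,"wy":0,"wz":0}])

```text
clock: 14.45
tool_pos: [0.447, 0.2085, 0.2364]
eef_rot: [-0.433, 0.561, -0.559, 0.431]
contact_force: [0.3, -0.6, 0.3]
opening: 0.83
```

```bash
python3 -c "
from h import *
plan(*tray(-70,20.5),10,-14.9)
for n in('scene','top'):
  im=r.snapshot(n); im=cv2.cvtColor(im,cv2.COLOR_RGB2BGR);cv2.imwrite('pics/%s12.png'%n,cv2.resize(im[240:340,260:390],None,fx=6,fy=6) if n=='scene' else im)
"
```

```text
t=14.45 pos [446.9859 208.4501 236.3673] tip 70.4 jaw -14.7 open 73.1 F [ 0.2924 -0.5605  0.2726] q [-0.5958  0.8253  0.1098  2.0919 -0.3473  0.2439 -0.4398]
d(share) [0.0003 0.0604 0.0019] | [0.0037 0.0044 0.0006] norm mm 60 deg 0
```

View pics/scene12.png

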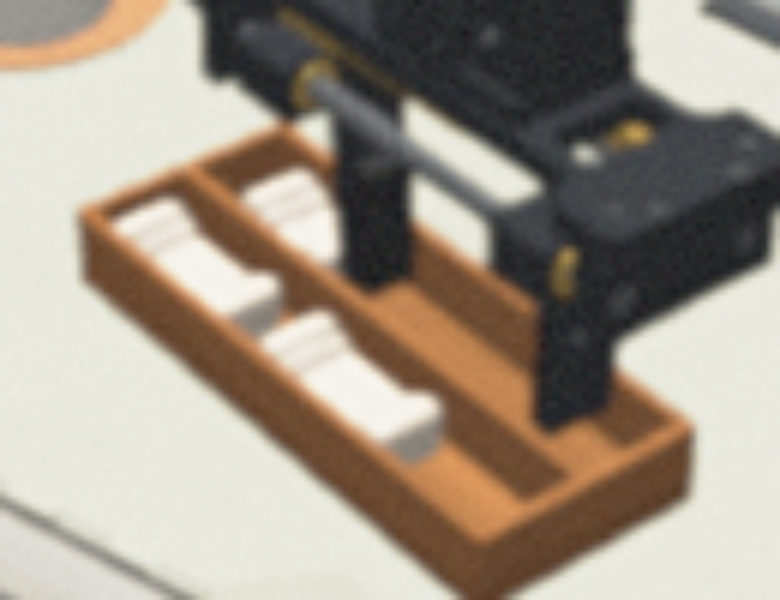

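Call:
arm_command(deltas=[{"dx":0,"dy":0,"dz":0.002,"wx":0,"wy":0.004,"wz":0},{"dx":0,"dy":0,"dz":0.002,"wx":0,"wy":0.004,"wz":0},{"dx":0,"dy":0,"dz":0.002,"wx":0,"wy":0.004,"wz":0},{"dx":0,"dy":0.01,"dz":0.002,"wx":0,"wy":0.004,"wz":0},{"dx":0,"dy":0.02,"dz":0.002,"wx":0,"wy":0.004,"wz":0}], claw=-1)

```text
clock: 15.05
tool_pos: [0.4517, 0.207, 0.2152]
eef_rot: [0.43, -0.561, 0.561, -0.43]
contact_force: [-0.7, 0.2, 0.5]
opening: 0.4
```

```bash
python3 -c "
from h import *
plan(*tray(-70,20.5),10,-14.9)
im=r.snapshot('scene'); im=cv2.cvtColor(im,cv2.COLOR_RGB2BGR);cv2.imwrite('pics/s13.png',cv2.resize(im[240:340,260:390],None,fx=6,fy=6))
"
```

```text
t=15.05 pos [451.7007 207.0238 215.2405] tip 49.2 jaw -15.1 open 35.2 F [-0.6609  0.2479  0.5128] q [-0.5774  0.8675  0.0907  2.0869 -0.3535  0.2007 -0.4345]
d(share) [ 0.0002  0.0392 -0.0033] | [-0.0006 -0.0036 -0.0005] norm mm 39 deg 0
```

View pics/s13.png

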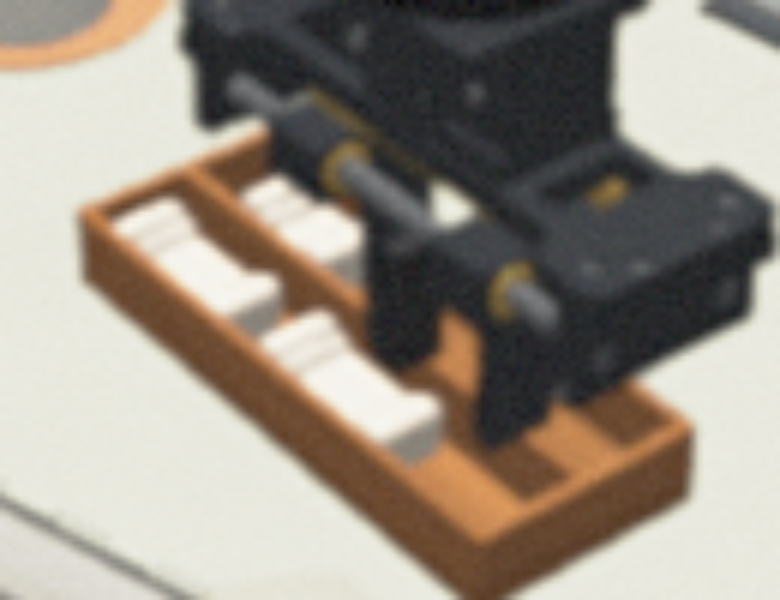

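Call:
arm_command(deltas=[{"dx":0,"dy":0,"dz":-0.0035,"wx":0,"wy":-0.004,"wz":0},{"dx":0,"dy":0,"dz":-0.0035,"wx":0,"wy":-0.004,"wz":0},{"dx":0,"dy":0,"dz":-0.0035,"wx":0,"wy":-0.004,"wz":0},{"dx":0,"dy":0.005,"dz":-0.0035,"wx":0,"wy":-0.004,"wz":0},{"dx":0,"dy":0.01,"dz":-0.0035,"wx":0,"wy":-0.004,"wz":0}])

```text
clock: 15.6
tool_pos: [0.4483, 0.2081, 0.2058]
eef_rot: [0.431, -0.56, 0.561, -0.431]
contact_force: [0.2, 0.4, 0.4]
opening: 0.005
```

```bash
python3 -c "
from h import *
plan(*tray(-70,20.5),10,-14.9)
"
```

```text
t=15.60 pos [448.2635 208.0544 205.8275] tip 39.8 jaw -14.9 open 0.5 F [0.22   0.3647 0.3915] q [-0.5749  0.8845  0.0777  2.0958 -0.3569  0.1726 -0.4331]
d(share) [0.0003 0.0298 0.0003] | [-0.0008  0.0007 -0.0007] norm mm 30 deg 0
```

Call:
arm_command(deltas=[{"dx":0,"dy":0.01,"dz":0,"wx":0,"wy":0,"wz":0},{"dx":0,"dy":0.02,"dz":0,"wx":0,"wy":0,"wz":0},{"dx":0,"dy":0.026,"dz":0,"wx":0,"wy":0,"wz":0},{"dx":0,"dy":0.029,"dz":0,"wx":0,"wy":0,"wz":0},{"dx":0,"dy":0.03,"dz":0,"wx":0,"wy":0,"wz":0}])

```text
clock: 16.1
tool_pos: [0.448, 0.2079, 0.1754]
eef_rot: [-0.431, 0.561, -0.56, 0.431]
contact_force: [-0.6, 0.1, 0.4]
opening: 0.005
```

```bash
python3 -c "
from h import *
plan(*tray(-45.5,20.5),10,-14.9)
"
```

```text
t=16.10 pos [447.998  207.8613 175.3754] tip 9.4 jaw -14.9 open 0.4 F [-0.6145  0.1105  0.4358] q [-0.5567  0.9445  0.0479  2.0957 -0.3633  0.1099 -0.427 ]
d(share) [ 0.     -0.0006  0.025 ] | [0.0008 0.0005 0.0006] norm mm 25 deg 0
```

Push along, gently.

Call:
arm_command(deltas=[{"dx":0,"dy":0,"dz":0.004,"wx":0,"wy":0,"wz":0},{"dx":0,"dy":0,"dz":0.008,"wx":0,"wy":0,"wz":0},{"dx":0,"dy":0,"dz":0.012,"wx":0,"wy":0,"wz":0},{"dx":0,"dy":0,"dz":0.016,"wx":0,"wy":0,"wz":0},{"dx":0,"dy":0,"dz":0.02,"wx":0,"wy":0,"wz":0}])

```text
clock: 16.6
tool_pos: [0.4678, 0.2027, 0.1761]
eef_rot: [-0.431, 0.561, -0.56, 0.431]
contact_force: [-0.3, 0.9, 0.9]
opening: 0.008
```

Call:
arm_command(deltas=[{"dx":0,"dy":0,"dz":0.001,"wx":0,"wy":0,"wz":0},{"dx":0,"dy":0,"dz":0.002,"wx":0,"wy":0,"wz":0},{"dx":0,"dy":0,"dz":0.003,"wx":0,"wy":0,"wz":0},{"dx":0,"dy":0,"dz":0.004,"wx":0,"wy":0,"wz":0},{"dx":0,"dy":0,"dz":0.005,"wx":0,"wy":0,"wz":0}])

```text
clock: 17.1
tool_pos: [0.4722, 0.2016, 0.1759]
eef_rot: [-0.431, 0.561, -0.56, 0.431]
contact_force: [-1.6, 0.6, 1.0]
opening: 0.004
```

```bash
python3 -c "
from h import *
plan(*tray(-45.5,20.5),10,-14.9)
for n in('scene','top'):
  im=r.snapshot(n); im=cv2.cvtColor(im,cv2.COLOR_RGB2BGR);cv2.imwrite('pics/%s14.png'%n,cv2.resize(im[240:340,260:390],None,fx=6,fy=6) if n=='scene' else im)
"
```

```text
t=17.10 pos [472.2245 201.5557 175.8984] tip 9.9 jaw -14.9 open 0.4 F [-1.5677  0.6476  1.0161] q [-0.5338  0.9499  0.0678  2.039  -0.3458  0.1636 -0.4122]
d(share) [ 0.0001 -0.0001  0.    ] | [0.0003 0.0008 0.    ] norm mm 0 deg 0
```

View pics/scene14.png

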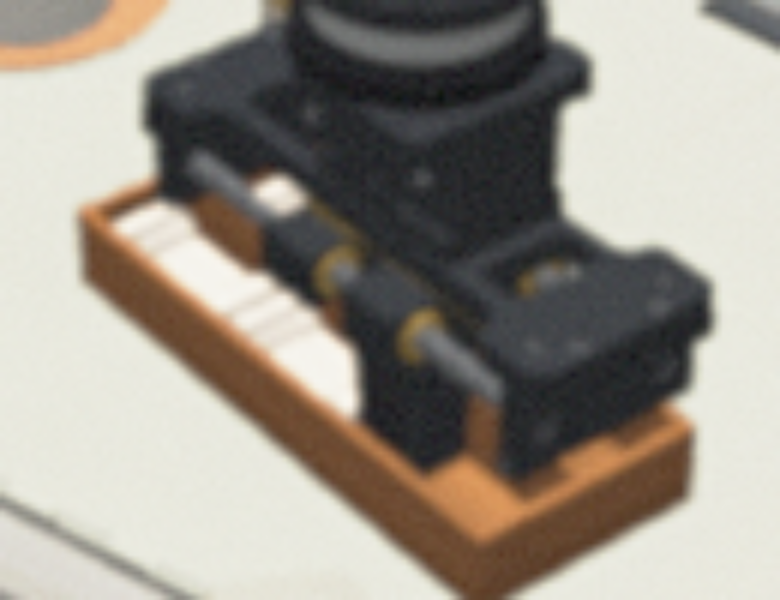

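Call:
arm_command(deltas=[{"dx":0,"dy":0,"dz":0.0005,"wx":0,"wy":0,"wz":0},{"dx":0,"dy":0,"dz":0.001,"wx":0,"wy":0,"wz":0},{"dx":0,"dy":0,"dz":0.0015,"wx":0,"wy":0,"wz":0},{"dx":0,"dy":0,"dz":0.002,"wx":0,"wy":0,"wz":0},{"dx":0,"dy":0,"dz":0.0025,"wx":0,"wy":0,"wz":0}])

```text
clock: 17.7
tool_pos: [0.4744, 0.201, 0.1759]
eef_rot: [-0.431, 0.561, -0.56, 0.431]
contact_force: [-2.4, 0.7, 1.2]
opening: 0.004
```

```bash
python3 -c "
from h import *
plan(*tray(-45.5,20.5),10,-14.9)
"
```

```text
t=17.70 pos [474.4007 200.9784 175.8965] tip 9.9 jaw -14.9 open 0.4 F [-2.3898  0.7157  1.2375] q [-0.5316  0.9506  0.0693  2.0335 -0.3443  0.1693 -0.4108]
d(share) [ 0.0001 -0.0001 -0.0022] | [0.0012 0.0009 0.0002] norm mm 2 deg 0
```

Call:
arm_command(deltas=[{"dx":0,"dy":0,"dz":0.0005,"wx":0,"wy":0,"wz":0},{"dx":0,"dy":0,"dz":0.001,"wx":0,"wy":0,"wz":0},{"dx":0,"dy":0,"dz":0.0015,"wx":0,"wy":0,"wz":0},{"dx":0,"dy":0,"dz":0.002,"wx":0,"wy":0,"wz":0},{"dx":0,"dy":0,"dz":0.0025,"wx":0,"wy":0,"wz":0}])

```text
clock: 18.2
tool_pos: [0.4752, 0.2008, 0.1759]
eef_rot: [-0.433, 0.561, -0.559, 0.43]
contact_force: [-6.3, 2.2, 6.2]
opening: 0.006
```

```bash
python3 -c "
from h import *
plan(*tray(-45.5,20.5),10,-14.9)
"
```

```text
t=18.20 pos [475.1999 200.8497 175.8764] tip 9.9 jaw -14.8 open 0.5 F [-6.3407  2.2438  6.2319] q [-0.5299  0.951   0.0692  2.0296 -0.3428  0.1766 -0.4094]
d(share) [ 0.0002 -0.0001 -0.003 ] | [0.0065 0.0027 0.0013] norm mm 3 deg 0
```

Call:
arm_command(deltas=[{"dx":0,"dy":0,"dz":-0.004,"wx":0,"wy":0,"wz":0},{"dx":0,"dy":0,"dz":-0.006,"wx":0,"wy":0,"wz":0},{"dx":0,"dy":-0.03,"dz":-0.006,"wx":0,"wy":0,"wz":0},{"dx":0,"dy":-0.07,"dz":-0.006,"wx":0,"wy":0,"wz":0},{"dx":0,"dy":-0.11,"dz":-0.006,"wx":0,"wy":0,"wz":0}])

```text
clock: 18.7
tool_pos: [0.4719, 0.2014, 0.2869]
eef_rot: [0.431, -0.56, 0.561, -0.431]
contact_force: [0.3, 0.4, 0.1]
opening: 0.007
```

```bash
python3 -c "
from h import *
plan(504.5,-180.7,110,-7.5)
for n in('scene','top'):
  im=r.snapshot(n); im=cv2.cvtColor(im,cv2.COLOR_RGB2BGR);cv2.imwrite('pics/%s15.png'%n,cv2.resize(im[240:340,260:390],None,fx=6,fy=6) if n=='scene' else im)
"
```

```text
t=18.70 pos [471.8861 201.3534 286.9406] tip 120.9 jaw -14.9 open 0.6 F [0.3266 0.4357 0.1066] q [-0.6032  0.7463  0.1814  2.016  -0.3139  0.4046 -0.4401]
d(share) [0.3607 0.0112 0.13  ] | [-0.0015 -0.1653  0.0004] norm mm 384 deg 7
```

View pics/scene15.png

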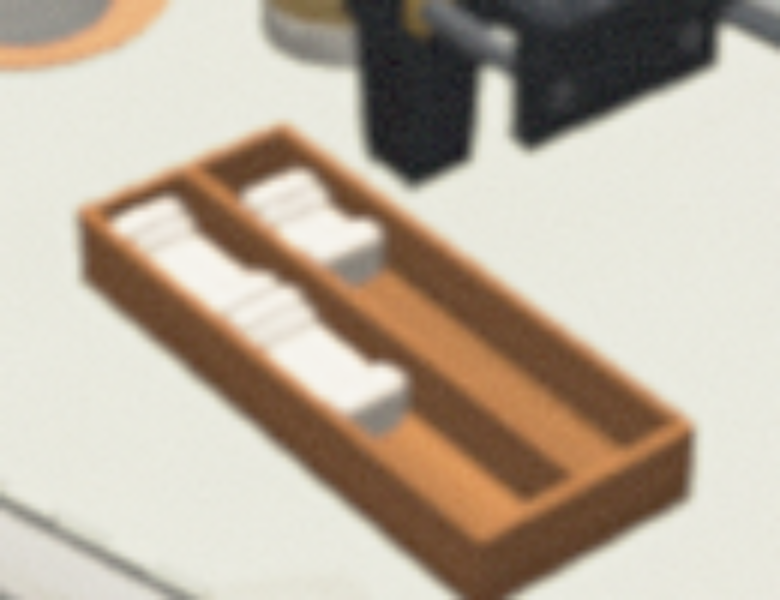

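Call:
arm_command(deltas=[{"dx":0.045,"dy":0,"dz":0.016,"wx":0,"wy":-0.165,"wz":0},{"dx":0.09,"dy":0,"dz":0.032,"wx":0,"wy":-0.165,"wz":0},{"dx":0.135,"dy":0,"dz":0.05,"wx":0,"wy":-0.165,"wz":0},{"dx":0.18,"dy":0,"dz":0.065,"wx":0,"wy":-0.165,"wz":0},{"dx":0.225,"dy":0,"dz":0.081,"wx":0,"wy":-0.165,"wz":0}], claw=0.4)

```text
clock: 19.3
tool_pos: [0.492, -0.0387, 0.2852]
eef_rot: [0.466, -0.531, 0.532, -0.466]
contact_force: [1.0, 0.0, 0.2]
opening: 0.436
```

```bash
python3 -c "
from h import *
plan(504.5,-180.7,110,-7.5)
"
```

```text
t=19.30 pos [492.0178 -38.6984 285.2135] tip 119.2 jaw -7.5 open 38.3 F [0.9842 0.0425 0.2337] q [-0.0561  0.7264  0.0667  2.07   -0.1291  0.3483 -0.0152]
d(share) [0.1392 0.0093 0.0308] | [-0.0009  0.0006  0.0003] norm mm 143 deg 0
```

Call:
arm_command(deltas=[{"dx":0.04,"dy":0,"dz":0.008,"wx":0,"wy":0,"wz":0},{"dx":0.08,"dy":0,"dz":0.016,"wx":0,"wy":0,"wz":0},{"dx":0.115,"dy":0,"dz":0.024,"wx":0,"wy":0,"wz":0},{"dx":0.132,"dy":0.01,"dz":0.029,"wx":0,"wy":0,"wz":0},{"dx":0.139,"dy":0.03,"dz":0.031,"wx":0,"wy":0,"wz":0}])

```text
clock: 19.8
tool_pos: [0.5051, -0.1821, 0.2559]
eef_rot: [0.465, -0.531, 0.534, -0.465]
contact_force: [-0.1, 0.8, -0.5]
opening: 0.701
```

Call:
arm_command(deltas=[{"dx":0,"dy":0.01,"dz":0,"wx":0,"wy":0,"wz":0},{"dx":0,"dy":0.025,"dz":0,"wx":0,"wy":0,"wz":0},{"dx":0,"dy":0.035,"dz":0,"wx":0,"wy":0,"wz":0},{"dx":0,"dy":0.04,"dz":0,"wx":0,"wy":0,"wz":0},{"dx":0,"dy":0.04,"dz":0,"wx":0,"wy":0,"wz":0}])

```text
clock: 20.3
tool_pos: [0.5045, -0.1778, 0.2153]
eef_rot: [-0.467, 0.532, -0.531, 0.467]
contact_force: [0.4, 0.5, -0.2]
opening: 0.702
```

```bash
python3 -c "
from h import *
im=cv2.imread('pics/top15.png')
rects(im,(398,262,463,292),lambda b:b[:,:,0]>115,.026)
rects(im,(225,215,305,340),lambda b:(b[:,:,0]>115),.025)
plan(504.5,-180.7,9,-7.5)
im=r.snapshot('scene'); im=cv2.cvtColor(im,cv2.COLOR_RGB2BGR);cv2.imwrite('pics/s16.png',cv2.resize(im[180:280,340:470],None,fx=6,fy=6))
"
```

```text
rect c=(506.3,-181.0) 47.0x32.5 ang 82.8
rect c=(518.7,-89.9) 35.6x7.7 ang -1.5
rect c=(534.1,-170.0) 83.7x12.6 ang -89.7
rect c=(539.5,176.6) 57.3x14.8 ang -15.9
rect c=(549.9,219.6) 33.5x25.9 ang -15.4
rect c=(565.1,132.6) 46.5x27.0 ang -16.8
rect c=(599.2,169.4) 27.1x26.6 ang -13.9
rect c=(511.5,170.7) 238.9x155.7 ang 0.4
t=20.30 pos [ 504.4637 -177.7709  215.2772] tip 49.3 jaw -7.4 open 61.7 F [ 0.431   0.5493 -0.216 ] q [ 0.2406  0.8811  0.0203  1.9715 -0.0556  0.2906  0.1776]
d(share) [0.0029 0.0403 0.0005] | [ 0.0014  0.0021 -0.0005] norm mm 40 deg 0
```

View pics/s16.png

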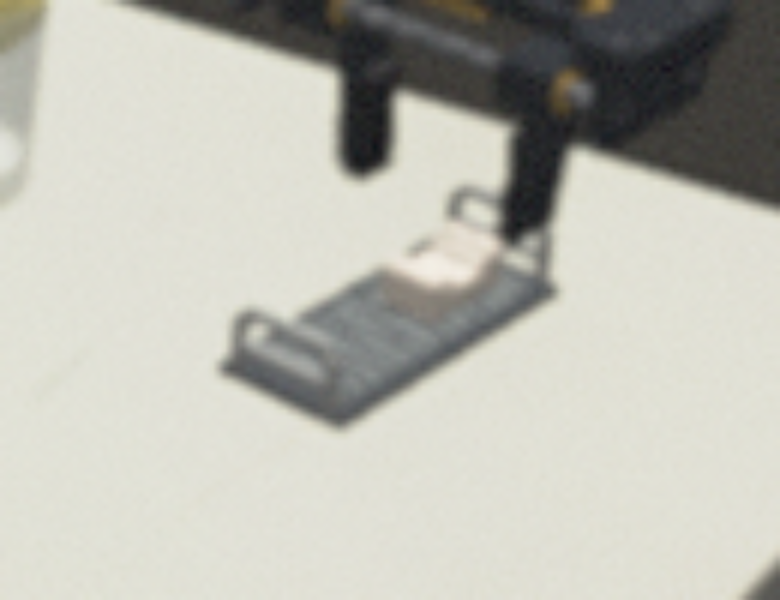

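Call:
arm_command(deltas=[{"dx":0.003,"dy":0.01,"dz":0,"wx":0,"wy":0,"wz":0},{"dx":0.003,"dy":0.022,"dz":0,"wx":0,"wy":0,"wz":0},{"dx":0.003,"dy":0.032,"dz":0,"wx":0,"wy":0,"wz":0},{"dx":0.003,"dy":0.038,"dz":0,"wx":0,"wy":0,"wz":0},{"dx":0.003,"dy":0.04,"dz":0,"wx":0,"wy":0,"wz":0}])

```text
clock: 20.85
tool_pos: [0.5039, -0.1811, 0.1748]
eef_rot: [-0.467, 0.532, -0.531, 0.466]
contact_force: [-1.2, 0.7, -0.4]
opening: 0.7
```

Call:
arm_command(deltas=[{"dx":0,"dy":0,"dz":0,"wx":0,"wy":0,"wz":0},{"dx":0,"dy":0,"dz":0,"wx":0,"wy":0,"wz":0},{"dx":0,"dy":0,"dz":0,"wx":0,"wy":0,"wz":0},{"dx":0,"dy":0,"dz":0,"wx":0,"wy":0,"wz":0},{"dx":0,"dy":0,"dz":0,"wx":0,"wy":0,"wz":0}], claw=-1)

```text
clock: 21.35
tool_pos: [0.5043, -0.1813, 0.1762]
eef_rot: [0.466, -0.531, 0.532, -0.467]
contact_force: [-0.7, 0.2, 0.7]
opening: 0.305
```

```bash
python3 -c "
from h import *
plan(504.5,-180.7,9,-7.5)
"
```

```text
t=21.35 pos [ 504.2719 -181.2973  176.1675] tip 10.2 jaw -7.4 open 26.8 F [-0.6615  0.2221  0.657 ] q [ 0.2507  0.9543  0.0141  1.9711 -0.0541  0.2161  0.1818]
d(share) [-0.0006  0.0012  0.0001] | [-0.0007  0.0012  0.    ] norm mm 1 deg 0
```

Call:
arm_command(deltas=[{"dx":0,"dy":-0.01,"dz":0,"wx":0,"wy":0,"wz":0},{"dx":0,"dy":-0.03,"dz":0,"wx":0,"wy":0,"wz":0},{"dx":0,"dy":-0.06,"dz":0,"wx":0,"wy":0,"wz":0},{"dx":-0.02,"dy":-0.075,"dz":0,"wx":0,"wy":-0.1,"wz":0},{"dx":-0.05,"dy":-0.08,"dz":0,"wx":0,"wy":-0.28,"wz":0}])

```text
clock: 21.85
tool_pos: [0.5109, -0.1334, 0.2584]
eef_rot: [-0.522, 0.475, -0.479, 0.522]
contact_force: [-0.3, 1.0, -1.1]
opening: 0.304
```

```bash
python3 -c "
from h import *
plan(495,0,45,75.1)
"
```

```text
t=21.85 pos [ 510.895  -133.4075  258.4311] tip 92.4 jaw 5.1 open 26.7 F [-0.3317  0.989  -1.0688] q [ 0.1697  0.7965 -0.0039  1.9817  0.0143  0.3593  0.2434]
d(share) [-0.1344  0.047  -0.004 ] | [-0.0013 -1.5546  0.0062] norm mm 142 deg 70
```

Call:
arm_command(deltas=[{"dx":-0.03,"dy":0,"dz":-0.001,"wx":0,"wy":-0.19,"wz":0},{"dx":-0.06,"dy":0,"dz":-0.002,"wx":0,"wy":-0.38,"wz":0},{"dx":-0.09,"dy":0,"dz":-0.003,"wx":0,"wy":-0.57,"wz":0},{"dx":-0.115,"dy":0,"dz":-0.004,"wx":0,"wy":-0.76,"wz":0},{"dx":-0.134,"dy":0,"dz":-0.004,"wx":0,"wy":-0.95,"wz":0}])

```text
clock: 22.35
tool_pos: [0.4943, 0.0033, 0.2567]
eef_rot: [-0.661, 0.251, -0.251, 0.661]
contact_force: [-0.4, -0.6, 0.1]
opening: 0.303
```

Call:
arm_command(deltas=[{"dx":0,"dy":0.01,"dz":0,"wx":0,"wy":-0.19,"wz":0},{"dx":0,"dy":0.025,"dz":0,"wx":0,"wy":-0.38,"wz":0},{"dx":0,"dy":0.04,"dz":0,"wx":0,"wy":-0.56,"wz":0},{"dx":0,"dy":0.05,"dz":0,"wx":0,"wy":-0.6,"wz":0},{"dx":0,"dy":0.06,"dz":0,"wx":0,"wy":-0.6,"wz":0}])

```text
clock: 22.85
tool_pos: [0.4948, 0.0012, 0.1958]
eef_rot: [0.701, -0.093, 0.094, -0.701]
contact_force: [0.4, -0.5, -0.9]
opening: 0.303
```

```bash
python3 -c "
from h import *
plan(495,0,5,75.1)
"
```

```text
t=22.85 pos [494.783    1.2101 195.7768] tip 29.8 jaw 74.8 open 26.6 F [ 0.3768 -0.501  -0.9049] q [-0.0298  0.8991 -0.1081  2.0894  0.5025  0.1768  0.7117]
d(share) [ 0.0005  0.0248 -0.0011] | [-0.     -0.0074  0.0009] norm mm 25 deg 0
```

Call:
arm_command(deltas=[{"dx":0,"dy":0.01,"dz":0,"wx":0,"wy":0,"wz":0},{"dx":0,"dy":0.018,"dz":0,"wx":0,"wy":0,"wz":0},{"dx":0,"dy":0.022,"dz":0,"wx":0,"wy":0,"wz":0},{"dx":0,"dy":0.024,"dz":0,"wx":0,"wy":0,"wz":0},{"dx":0,"dy":0.025,"dz":0,"wx":0,"wy":0,"wz":0}])

```text
clock: 23.35
tool_pos: [0.4947, 0.0014, 0.1709]
eef_rot: [0.701, -0.093, 0.093, -0.701]
contact_force: [0.2, -0.5, -1.3]
opening: 0.305
```

```bash
python3 -c "
from h import *
plan(495,0,5,75.1)
"
```

```text
t=23.35 pos [494.6844   1.4176 170.8569] tip 4.9 jaw 74.9 open 26.8 F [ 0.1585 -0.5321 -1.3067] q [-0.0526  0.9495 -0.0714  2.0902  0.5147  0.1183  0.7011]
d(share) [ 0.0007 -0.0001 -0.0013] | [ 0.     -0.0047  0.0001] norm mm 1 deg 0
```

Call:
arm_command(deltas=[{"dx":0,"dy":0.0005,"dz":0,"wx":0,"wy":0,"wz":0},{"dx":0,"dy":0.001,"dz":0,"wx":0,"wy":0,"wz":0},{"dx":0,"dy":0.0015,"dz":0,"wx":0,"wy":0,"wz":0},{"dx":0,"dy":0.0015,"dz":0,"wx":0,"wy":0,"wz":0},{"dx":0,"dy":0.0015,"dz":0,"wx":0,"wy":0,"wz":0}])

```text
clock: 23.85
tool_pos: [0.4947, 0.0014, 0.1701]
eef_rot: [-0.701, 0.093, -0.093, 0.701]
contact_force: [-0.8, 1.0, 5.2]
opening: 0.303
```

Call:
arm_command(deltas=[{"dx":0,"dy":0,"dz":0,"wx":0,"wy":0,"wz":0},{"dx":0,"dy":0,"dz":0,"wx":0,"wy":0,"wz":0},{"dx":0,"dy":0,"dz":0,"wx":0,"wy":0,"wz":0},{"dx":0,"dy":-0.02,"dz":0,"wx":0,"wy":0,"wz":0},{"dx":0,"dy":-0.06,"dz":0,"wx":0,"wy":0,"wz":0}], claw=0.15)

```text
clock: 24.35
tool_pos: [0.4939, 0.0017, 0.2281]
eef_rot: [0.702, -0.094, 0.091, -0.701]
contact_force: [0.4, 0.8, 0.0]
opening: 0.574
```

Call:
arm_command(deltas=[{"dx":0,"dy":0,"dz":0,"wx":0,"wy":0.19,"wz":0},{"dx":0,"dy":0,"dz":0,"wx":0,"wy":0.38,"wz":0},{"dx":0,"dy":0,"dz":0,"wx":0,"wy":0.57,"wz":0},{"dx":0,"dy":0,"dz":0,"wx":0,"wy":0.76,"wz":0},{"dx":0,"dy":0,"dz":0,"wx":0,"wy":0.95,"wz":0}], claw=0.7)

```text
clock: 24.85
tool_pos: [0.4946, 0.0014, 0.2294]
eef_rot: [-0.618, 0.344, -0.344, 0.618]
contact_force: [-0.2, -0.1, 0.5]
opening: 0.854
```

Call:
arm_command(deltas=[{"dx":0,"dy":0,"dz":0,"wx":0,"wy":0.19,"wz":0},{"dx":0,"dy":0,"dz":0,"wx":0,"wy":0.38,"wz":0},{"dx":0,"dy":0,"dz":0,"wx":0,"wy":0.57,"wz":0},{"dx":0,"dy":0,"dz":0,"wx":0,"wy":0.76,"wz":0},{"dx":0,"dy":0,"dz":0,"wx":0,"wy":0.95,"wz":0}])

```text
clock: 25.35
tool_pos: [0.4946, 0.0014, 0.2293]
eef_rot: [-0.45, 0.545, -0.545, 0.45]
contact_force: [-0.9, 0.4, 0.1]
opening: 0.85
```

```bash
python3 -c "
from h import *
plan(494.7,1.4,5,-15.1)
im=r.snapshot('scene'); im=cv2.cvtColor(im,cv2.COLOR_RGB2BGR);cv2.imwrite('pics/s17.png',cv2.resize(im[190:290,320:450],None,fx=6,fy=6))
"
```

```text
t=25.35 pos [494.5911   1.4161 229.3359] tip 63.3 jaw -11.0 open 74.8 F [-0.9017  0.384   0.1154] q [-0.132   0.8361  0.0592  2.0894 -0.2019  0.2215 -0.0863]
d(share) [0.     0.0583 0.0001] | [ 0.0002  0.0922 -0.0001] norm mm 58 deg 4
```

View pics/s17.png

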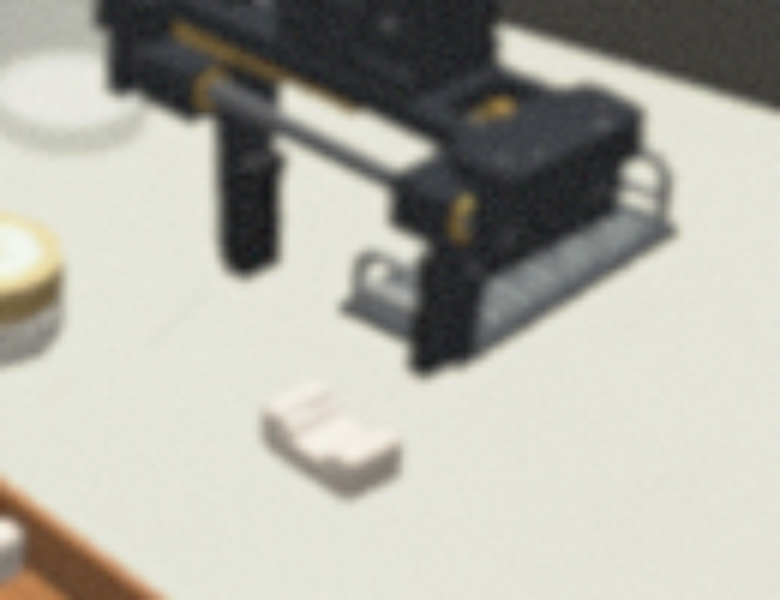

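Call:
arm_command(deltas=[{"dx":0,"dy":0.02,"dz":0,"wx":0,"wy":0.09,"wz":0},{"dx":0,"dy":0.04,"dz":0,"wx":0,"wy":0.09,"wz":0},{"dx":0,"dy":0.05,"dz":0,"wx":0,"wy":0.09,"wz":0},{"dx":0,"dy":0.056,"dz":0,"wx":0,"wy":0.09,"wz":0},{"dx":0,"dy":0.0585,"dz":0,"wx":0,"wy":0.09,"wz":0}])

```text
clock: 25.9
tool_pos: [0.4946, 0.0014, 0.1706]
eef_rot: [-0.432, 0.56, -0.559, 0.432]
contact_force: [0.4, 0.7, 0.8]
opening: 0.848
```

Call:
arm_command(deltas=[{"dx":0,"dy":0,"dz":0,"wx":0,"wy":0,"wz":0},{"dx":0,"dy":0,"dz":0,"wx":0,"wy":0,"wz":0},{"dx":0,"dy":0,"dz":0,"wx":0,"wy":0,"wz":0},{"dx":0,"dy":0,"dz":0,"wx":0,"wy":0,"wz":0},{"dx":0,"dy":0,"dz":0,"wx":0,"wy":0,"wz":0}], claw=-1)

```text
clock: 26.4
tool_pos: [0.4948, 0.0014, 0.1713]
eef_rot: [0.432, -0.559, 0.56, -0.432]
contact_force: [0.5, 0.9, 3.7]
opening: 0.542
```

```bash
python3 -c "
from h import *
plan(*tray(-20,-21),70,-14.9)
im=r.snapshot('scene'); im=cv2.cvtColor(im,cv2.COLOR_RGB2BGR);cv2.imwrite('pics/s18.png',cv2.resize(im[190:290,320:450],None,fx=6,fy=6))
"
```

```text
t=26.40 pos [494.8231   1.4075 171.3486] tip 5.3 jaw -14.6 open 47.7 F [0.5394 0.8816 3.65  ] q [-0.1136  0.9517  0.029   2.0928 -0.2405  0.0992 -0.113 ]
d(share) [-0.1462 -0.0646 -0.0471] | [-0.0011  0.0058 -0.0004] norm mm 167 deg 0
```

View pics/s18.png

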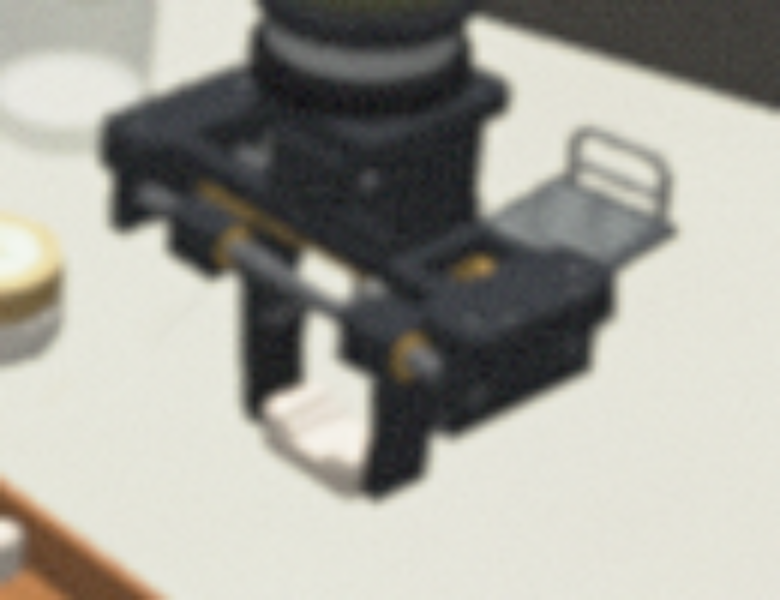

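Call:
arm_command(deltas=[{"dx":0,"dy":-0.015,"dz":0,"wx":0,"wy":0,"wz":0},{"dx":0,"dy":-0.04,"dz":0,"wx":0,"wy":0,"wz":0},{"dx":0,"dy":-0.065,"dz":0,"wx":0,"wy":0.006,"wz":0},{"dx":-0.03,"dy":-0.065,"dz":-0.01,"wx":0,"wy":0.006,"wz":0},{"dx":-0.06,"dy":-0.065,"dz":-0.02,"wx":0,"wy":0.006,"wz":0}])

```text
clock: 26.95
tool_pos: [0.4907, 0.0643, 0.2368]
eef_rot: [0.43, -0.561, 0.562, -0.431]
contact_force: [1.2, 0.3, -0.7]
opening: 0.546
```

Call:
arm_command(deltas=[{"dx":-0.03,"dy":0,"dz":-0.008,"wx":0,"wy":0,"wz":0},{"dx":-0.06,"dy":0,"dz":-0.015,"wx":0,"wy":0,"wz":0},{"dx":-0.078,"dy":0,"dz":-0.02,"wx":0,"wy":0,"wz":0},{"dx":-0.086,"dy":0,"dz":-0.022,"wx":0,"wy":0,"wz":0},{"dx":-0.086,"dy":0.01,"dz":-0.022,"wx":0,"wy":0,"wz":0}])

```text
clock: 27.45
tool_pos: [0.4916, 0.1544, 0.2263]
eef_rot: [0.431, -0.56, 0.56, -0.432]
contact_force: [-0.7, -1.3, -1.7]
opening: 0.54
```

```bash
python3 -c "
from h import *
plan(*tray(-15,-20.5),39,-14.9)
im=r.snapshot('scene'); im=cv2.cvtColor(im,cv2.COLOR_RGB2BGR);cv2.imwrite('pics/s19.png',cv2.resize(im[240:340,260:390],None,fx=6,fy=6))
"
```

```text
t=27.45 pos [491.6056 154.3509 226.2955] tip 60.3 jaw -14.8 open 47.5 F [-0.7256 -1.3146 -1.7098] q [-0.465   0.8562  0.119   2.0323 -0.3442  0.2693 -0.3126]
d(share) [ 0.0005  0.0213 -0.0004] | [-0.0024  0.0023 -0.0019] norm mm 21 deg 0
```

View pics/s19.png

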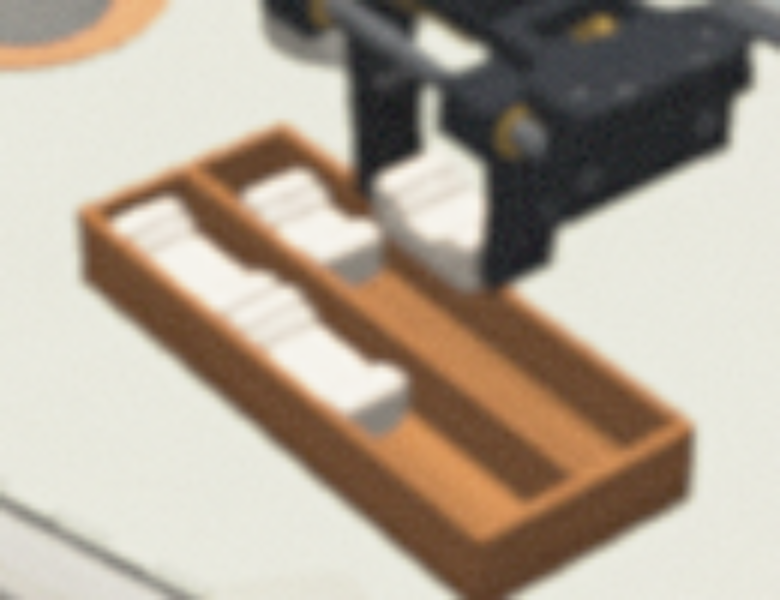

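Call:
arm_command(deltas=[{"dx":0,"dy":0.008,"dz":0,"wx":0,"wy":0,"wz":0},{"dx":0,"dy":0.015,"dz":0,"wx":0,"wy":0,"wz":0},{"dx":0,"dy":0.02,"dz":0,"wx":0,"wy":0,"wz":0},{"dx":0,"dy":0.021,"dz":0,"wx":0,"wy":0,"wz":0},{"dx":0,"dy":0.021,"dz":0,"wx":0,"wy":0,"wz":0}])

```text
clock: 28.0
tool_pos: [0.4913, 0.1529, 0.2046]
eef_rot: [-0.431, 0.561, -0.561, 0.431]
contact_force: [-1.0, 0.2, 0.2]
opening: 0.544
```

```bash
python3 -c "
from h import *
plan(*tray(-15,-20.5),16,-14.9)
im=r.snapshot('scene'); im=cv2.cvtColor(im,cv2.COLOR_RGB2BGR);cv2.imwrite('pics/s20.png',cv2.resize(im[240:340,260:390],None,fx=6,fy=6))
"
```

```text
t=28.00 pos [491.3295 152.9178 204.6385] tip 38.6 jaw -14.9 open 47.8 F [-0.967  0.177  0.19 ] q [-0.4503  0.8963  0.0984  2.0359 -0.3503  0.2256 -0.3075]
d(share) [-0.0009  0.0226 -0.0004] | [ 0.0006 -0.0011  0.0004] norm mm 23 deg 0
```

View pics/s20.png

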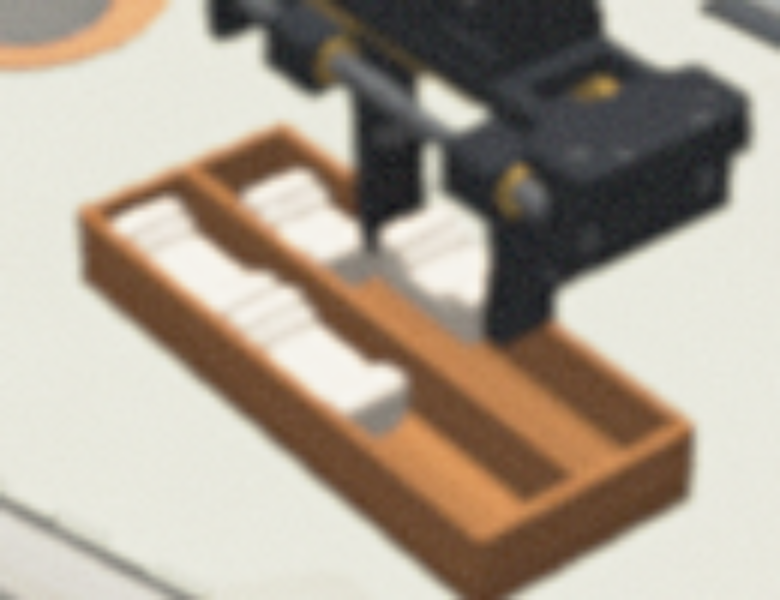

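Call:
arm_command(deltas=[{"dx":-0.0008,"dy":0.004,"dz":0,"wx":0,"wy":0,"wz":0},{"dx":-0.0008,"dy":0.009,"dz":0,"wx":0,"wy":0,"wz":0},{"dx":-0.0008,"dy":0.014,"dz":0,"wx":0,"wy":0,"wz":0},{"dx":-0.0008,"dy":0.019,"dz":0,"wx":0,"wy":0,"wz":0},{"dx":-0.0008,"dy":0.023,"dz":0,"wx":0,"wy":0,"wz":0}])

```text
clock: 28.55
tool_pos: [0.4915, 0.154, 0.1813]
eef_rot: [-0.431, 0.561, -0.561, 0.431]
contact_force: [-0.0, 0.8, -1.0]
opening: 0.545
```

```bash
python3 -c "
from h import *
plan(*tray(-15,-20.5),10,-14.9)
im=r.snapshot('scene'); im=cv2.cvtColor(im,cv2.COLOR_RGB2BGR);cv2.imwrite('pics/s21.png',cv2.resize(im[240:340,260:390],None,fx=6,fy=6))
"
```

```text
t=28.55 pos [491.4552 154.0391 181.3367] tip 15.3 jaw -14.9 open 48.0 F [-0.0247  0.8292 -0.9765] q [-0.4393  0.9404  0.0769  2.0347 -0.3558  0.1793 -0.3037]
d(share) [ 0.0002  0.0053 -0.0003] | [ 0.0005 -0.0003  0.0002] norm mm 5 deg 0
```

View pics/s21.png

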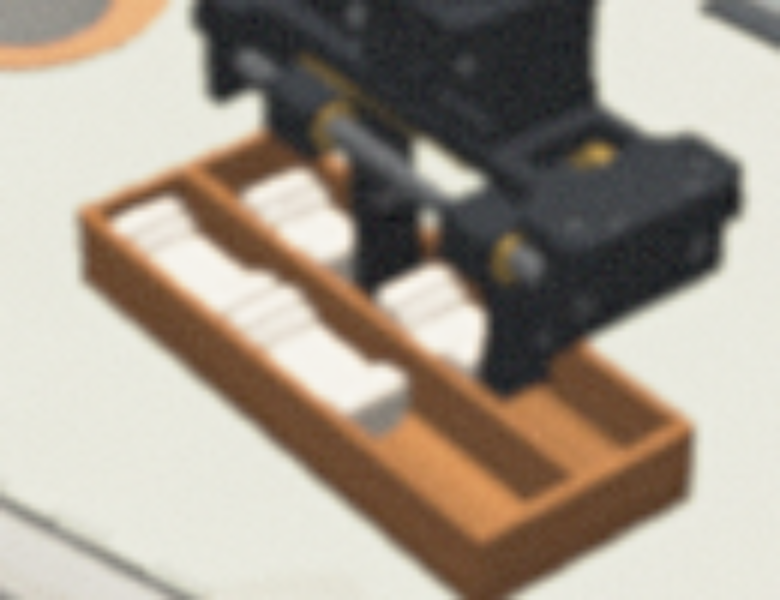

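Call:
arm_command(deltas=[{"dx":0,"dy":0.002,"dz":0,"wx":0,"wy":0,"wz":0},{"dx":0,"dy":0.004,"dz":0,"wx":0,"wy":0,"wz":0},{"dx":0,"dy":0.005,"dz":0,"wx":0,"wy":0,"wz":0},{"dx":0,"dy":0.0055,"dz":0,"wx":0,"wy":0,"wz":0},{"dx":0,"dy":0.006,"dz":0,"wx":0,"wy":0,"wz":0}])

```text
clock: 29.1
tool_pos: [0.4915, 0.154, 0.1763]
eef_rot: [-0.431, 0.561, -0.561, 0.431]
contact_force: [-1.6, -1.4, 9.6]
opening: 0.543
```

Call:
arm_command(deltas=[{"dx":0,"dy":0,"dz":0,"wx":0,"wy":0,"wz":0},{"dx":0,"dy":0,"dz":0,"wx":0,"wy":0,"wz":0},{"dx":0,"dy":0,"dz":0,"wx":0,"wy":0,"wz":0},{"dx":0,"dy":-0.01,"dz":0,"wx":0,"wy":0,"wz":0},{"dx":0,"dy":-0.03,"dz":0,"wx":0,"wy":0,"wz":0}], claw=0.28)

```text
clock: 29.6
tool_pos: [0.4911, 0.1539, 0.2057]
eef_rot: [-0.432, 0.561, -0.56, 0.43]
contact_force: [0.3, 0.5, 1.3]
opening: 0.641
```

Call:
arm_command(deltas=[{"dx":0,"dy":-0.01,"dz":0,"wx":0,"wy":0,"wz":0},{"dx":0,"dy":-0.02,"dz":0,"wx":0,"wy":0,"wz":0},{"dx":0,"dy":-0.02,"dz":-0.02,"wx":0,"wy":0,"wz":0},{"dx":0,"dy":-0.02,"dz":-0.04,"wx":0,"wy":0,"wz":0},{"dx":0,"dy":-0.02,"dz":-0.048,"wx":0,"wy":0,"wz":0}], claw=-1)

```text
clock: 30.1
tool_pos: [0.4435, 0.1669, 0.2262]
eef_rot: [-0.432, 0.561, -0.56, 0.431]
contact_force: [-0.2, -0.6, -0.8]
opening: 0.21
```

```bash
python3 -c "
from h import *
plan(*tray(-63,-20.5),10,-14.9)
im=r.snapshot('scene'); im=cv2.cvtColor(im,cv2.COLOR_RGB2BGR);cv2.imwrite('pics/s22.png',cv2.resize(im[240:340,260:390],None,fx=6,fy=6))
"
```

```text
t=30.10 pos [443.4783 166.8623 226.2231] tip 60.2 jaw -14.8 open 18.5 F [-0.1693 -0.6137 -0.7835] q [-0.5075  0.8362  0.0831  2.1506 -0.3788  0.1703 -0.3367]
d(share) [0.0002 0.0502 0.0015] | [0.0027 0.0014 0.0005] norm mm 50 deg 0
```

View pics/s22.png

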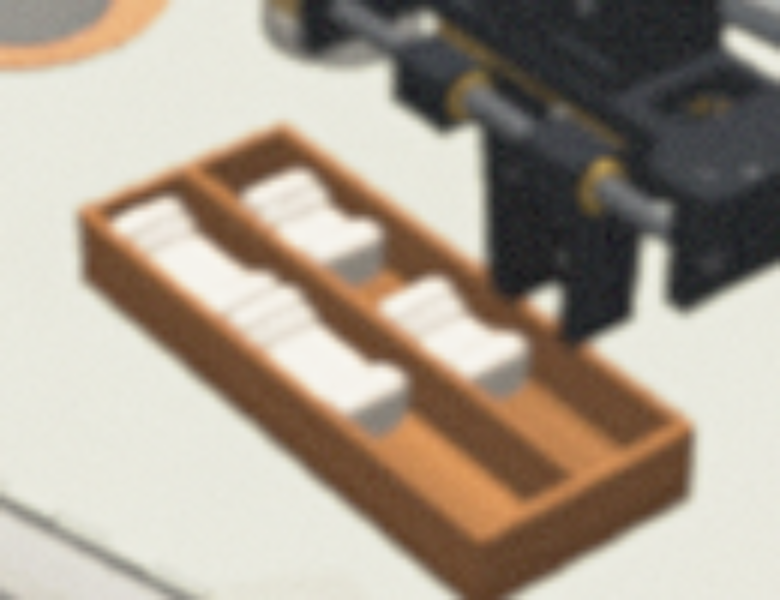

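Call:
arm_command(deltas=[{"dx":0,"dy":0.005,"dz":0.003,"wx":0,"wy":0,"wz":0},{"dx":0,"dy":0.01,"dz":0.003,"wx":0,"wy":0,"wz":0},{"dx":0,"dy":0.015,"dz":0.003,"wx":0,"wy":0,"wz":0},{"dx":0,"dy":0.02,"dz":0.003,"wx":0,"wy":0,"wz":0},{"dx":0,"dy":0.02,"dz":0.003,"wx":0,"wy":0,"wz":0}])

```text
clock: 30.65
tool_pos: [0.4481, 0.1654, 0.2051]
eef_rot: [-0.431, 0.561, -0.561, 0.43]
contact_force: [-0.2, -0.8, 0.2]
opening: 0.006
```

```bash
python3 -c "
from h import *
plan(*tray(-61,-20.5),14,-14.9)
"
```

```text
t=30.65 pos [448.1325 165.3755 205.0516] tip 39.1 jaw -14.9 open 0.5 F [-0.1665 -0.8232  0.193 ] q [-0.488   0.8803  0.0625  2.1428 -0.3819  0.1298 -0.3301]
d(share) [-0.      0.0251 -0.0015] | [ 0.0011 -0.0011  0.0008] norm mm 25 deg 0
```

Call:
arm_command(deltas=[{"dx":0,"dy":0.005,"dz":-0.001,"wx":0,"wy":0,"wz":0},{"dx":0,"dy":0.01,"dz":-0.001,"wx":0,"wy":0,"wz":0},{"dx":0,"dy":0.015,"dz":-0.001,"wx":0,"wy":0,"wz":0},{"dx":0,"dy":0.02,"dz":-0.001,"wx":0,"wy":0,"wz":0},{"dx":0,"dy":0.025,"dz":-0.001,"wx":0,"wy":0,"wz":0}])

```text
clock: 31.15
tool_pos: [0.4471, 0.1659, 0.1804]
eef_rot: [-0.431, 0.561, -0.561, 0.431]
contact_force: [0.4, 0.4, 0.0]
opening: 0.008
```

```bash
python3 -c "
from h import *
plan(*tray(-41,-20.5),11,-14.9)
im=r.snapshot('scene'); im=cv2.cvtColor(im,cv2.COLOR_RGB2BGR);cv2.imwrite('pics/s23.png',cv2.resize(im[240:340,260:390],None,fx=6,fy=6))
"
```

```text
t=31.15 pos [447.0786 165.8981 180.4449] tip 14.4 jaw -14.9 open 0.7 F [0.3543 0.3755 0.002 ] q [-0.4726  0.9301  0.034   2.1456 -0.3911  0.0716 -0.3225]
d(share) [0.0002 0.0034 0.0196] | [ 0.0001 -0.0004 -0.    ] norm mm 20 deg 0
```

View pics/s23.png

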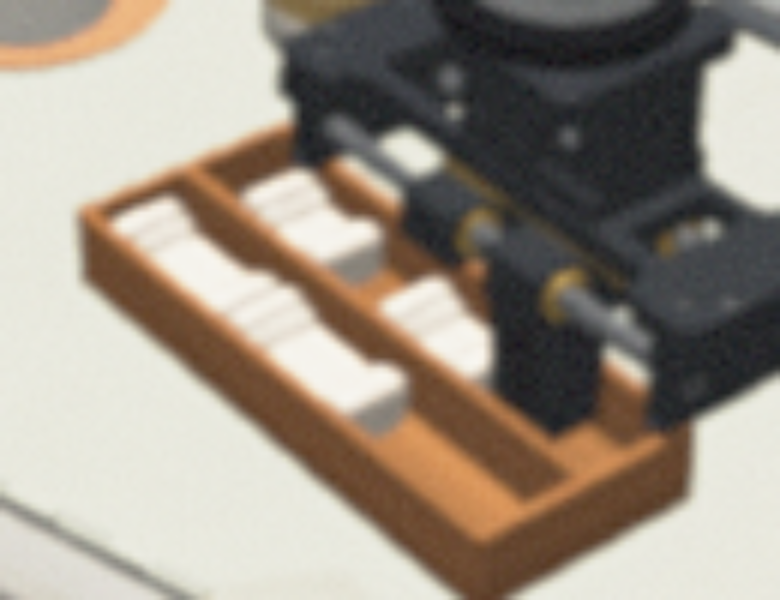

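Call:
arm_command(deltas=[{"dx":0,"dy":0,"dz":0.004,"wx":0,"wy":0,"wz":0},{"dx":0,"dy":0.001,"dz":0.009,"wx":0,"wy":0,"wz":0},{"dx":0,"dy":0.002,"dz":0.014,"wx":0,"wy":0,"wz":0},{"dx":0,"dy":0.003,"dz":0.019,"wx":0,"wy":0,"wz":0},{"dx":0,"dy":0.004,"dz":0.024,"wx":0,"wy":0,"wz":0}])

```text
clock: 31.7
tool_pos: [0.4708, 0.1596, 0.1769]
eef_rot: [0.431, -0.561, 0.561, -0.431]
contact_force: [0.4, -0.2, 0.0]
opening: 0.006
```

Call:
arm_command(deltas=[{"dx":0,"dy":0,"dz":0.004,"wx":0,"wy":0,"wz":0},{"dx":0,"dy":0,"dz":0.008,"wx":0,"wy":0,"wz":0},{"dx":0,"dy":0,"dz":0.012,"wx":0,"wy":0,"wz":0},{"dx":0,"dy":0,"dz":0.016,"wx":0,"wy":0,"wz":0},{"dx":0,"dy":0,"dz":0.02,"wx":0,"wy":0,"wz":0}])

```text
clock: 32.2
tool_pos: [0.4898, 0.1545, 0.1769]
eef_rot: [-0.431, 0.561, -0.561, 0.431]
contact_force: [-0.7, -0.3, 0.2]
opening: 0.001
```

```bash
python3 -c "
from h import *
plan(*tray(-13.5,-20.5),10,-14.9)
im=r.snapshot('scene'); im=cv2.cvtColor(im,cv2.COLOR_RGB2BGR);cv2.imwrite('pics/s24.png',cv2.resize(im[240:340,260:390],None,fx=6,fy=6))
"
```

```text
t=32.20 pos [489.8141 154.4985 176.8854] tip 10.9 jaw -14.9 open 0.1 F [-0.7301 -0.2522  0.2125] q [-0.4386  0.9483  0.0723  2.0386 -0.3621  0.1668 -0.2992]
d(share) [0.0002 0.0009 0.0029] | [ 0.0004 -0.0002  0.0001] norm mm 3 deg 0
```

View pics/s24.png

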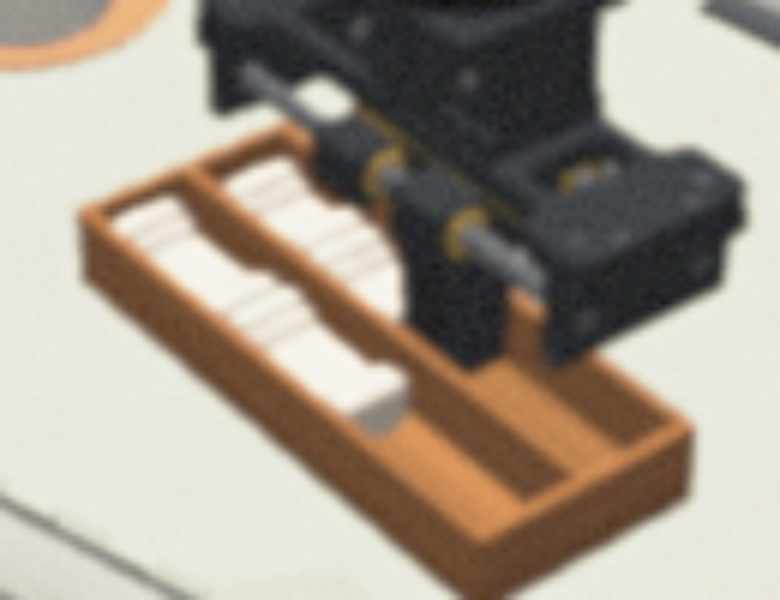

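Nearly there; push the last few millimetres while watching the force.

Call:
arm_command(deltas=[{"dx":0,"dy":0,"dz":0.001,"wx":0,"wy":0,"wz":0},{"dx":0,"dy":0,"dz":0.002,"wx":0,"wy":0,"wz":0},{"dx":0,"dy":0,"dz":0.003,"wx":0,"wy":0,"wz":0},{"dx":0,"dy":0,"dz":0.0035,"wx":0,"wy":0,"wz":0},{"dx":0,"dy":0,"dz":0.004,"wx":0,"wy":0,"wz":0}])

```text
clock: 32.75
tool_pos: [0.4934, 0.1536, 0.1769]
eef_rot: [-0.431, 0.561, -0.561, 0.431]
contact_force: [-0.8, 0.3, 0.0]
opening: 0.0
```

Call:
arm_command(deltas=[{"dx":0,"dy":0,"dz":0.0005,"wx":0,"wy":0,"wz":0},{"dx":0,"dy":0,"dz":0.001,"wx":0,"wy":0,"wz":0},{"dx":0,"dy":0,"dz":0.0015,"wx":0,"wy":0,"wz":0},{"dx":0,"dy":0,"dz":0.002,"wx":0,"wy":0,"wz":0},{"dx":0,"dy":0,"dz":0.0025,"wx":0,"wy":0,"wz":0}])

```text
clock: 33.25
tool_pos: [0.4951, 0.1532, 0.1769]
eef_rot: [-0.432, 0.561, -0.56, 0.43]
contact_force: [-4.1, 2.4, 3.6]
opening: 0.004
```

```bash
python3 -c "
from h import *
plan(*tray(-13.5,-20.5),10,-14.9)
"
```

```text
t=33.25 pos [495.0848 153.1526 176.8901] tip 10.9 jaw -14.9 open 0.3 F [-4.084   2.3892  3.6451] q [-0.4345  0.9502  0.0766  2.0242 -0.3584  0.182  -0.2965]
d(share) [ 0.0002  0.0009 -0.0025] | [0.0031 0.0003 0.0004] norm mm 3 deg 0
```

Call:
arm_command(deltas=[{"dx":0,"dy":0,"dz":0.0005,"wx":0,"wy":0,"wz":0},{"dx":0,"dy":0,"dz":0.001,"wx":0,"wy":0,"wz":0},{"dx":0,"dy":0,"dz":0.0015,"wx":0,"wy":0,"wz":0},{"dx":0,"dy":0,"dz":0.0015,"wx":0,"wy":0,"wz":0},{"dx":0,"dy":0,"dz":0.0015,"wx":0,"wy":0,"wz":0}])

```text
clock: 33.75
tool_pos: [0.4956, 0.1531, 0.1769]
eef_rot: [-0.432, 0.562, -0.559, 0.43]
contact_force: [-6.6, 1.9, 5.1]
opening: 0.004
```

Call:
arm_command(deltas=[{"dx":0,"dy":0,"dz":-0.004,"wx":0,"wy":0,"wz":0},{"dx":0,"dy":0,"dz":-0.008,"wx":0,"wy":0,"wz":0},{"dx":0,"dy":-0.03,"dz":-0.008,"wx":0,"wy":0,"wz":0},{"dx":0,"dy":-0.07,"dz":-0.008,"wx":0,"wy":0,"wz":0},{"dx":0,"dy":-0.12,"dz":-0.008,"wx":0,"wy":0,"wz":0}])

```text
clock: 34.25
tool_pos: [0.4897, 0.1542, 0.2972]
eef_rot: [0.431, -0.561, 0.561, -0.43]
contact_force: [0.8, 1.5, 0.4]
opening: 0.005
```

Call:
arm_command(deltas=[{"dx":0.05,"dy":-0.02,"dz":0,"wx":0,"wy":0,"wz":0},{"dx":0.1,"dy":-0.04,"dz":0,"wx":0,"wy":0,"wz":0},{"dx":0.15,"dy":-0.04,"dz":0,"wx":0,"wy":0,"wz":0},{"dx":0.2,"dy":-0.04,"dz":0,"wx":0,"wy":0,"wz":0},{"dx":0.25,"dy":-0.04,"dz":0,"wx":0,"wy":0,"wz":0}])

```text
clock: 34.75
tool_pos: [0.4269, -0.082, 0.3374]
eef_rot: [0.43, -0.56, 0.562, -0.432]
contact_force: [0.9, -0.7, -0.2]
opening: 0.006
```

```bash
python3 - <<'E'
from h import *
plan(*tray(-13.5,-20.5),100,-14.9)
im=cv2.cvtColor(r.snapshot('scene'),cv2.COLOR_RGB2BGR);cv2.imwrite('pics/s25.png',cv2.resize(im[240:340,260:390],None,fx=6,fy=6,interpolation=cv2.INTER_CUBIC))
im=cv2.cvtColor(r.snapshot('top'),cv2.COLOR_RGB2BGR);cv2.imwrite('pics/top25.png',im)
b=cv2.resize(im[210:340,220:310],None,fx=4.5,fy=4.5,interpolation=cv2.INTER_CUBIC);cv2.imwrite('pics/top25c.png',b)
for x in rects(im,(225,215,305,340),lambda b:(b[:,:,0]>115),.025)[:-1]: print(intray(np.array(x[:2])/1000))
E
```

```text
t=34.75 pos [426.9472 -82.0341 337.3774] tip 171.4 jaw -14.9 open 0.5 F [ 0.9206 -0.7385 -0.2203] q [-0.0034  0.5839  0.1351  2.1997 -0.2069  0.3662  0.0424]
d(share) [-0.2446  0.0713  0.0025] | [-0.0042 -0.0004  0.0002] norm mm 255 deg 0
rect c=(511.5,170.7) 238.9x155.7 ang 0.4
```

View pics/s25.png

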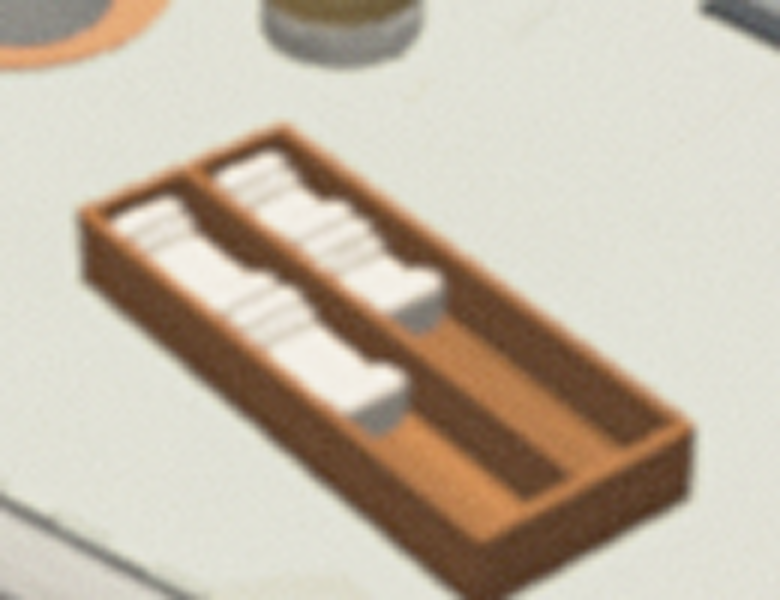

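View pics/top25c.png

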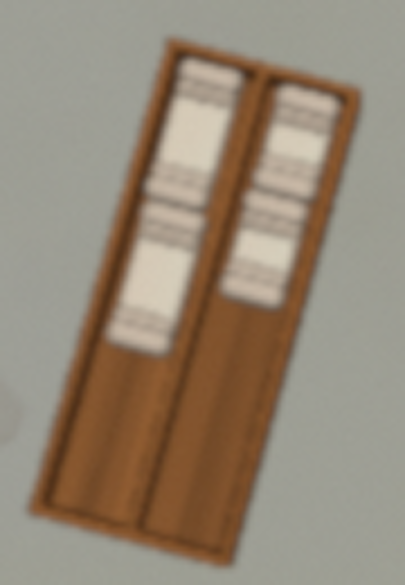

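View pics/top25.png

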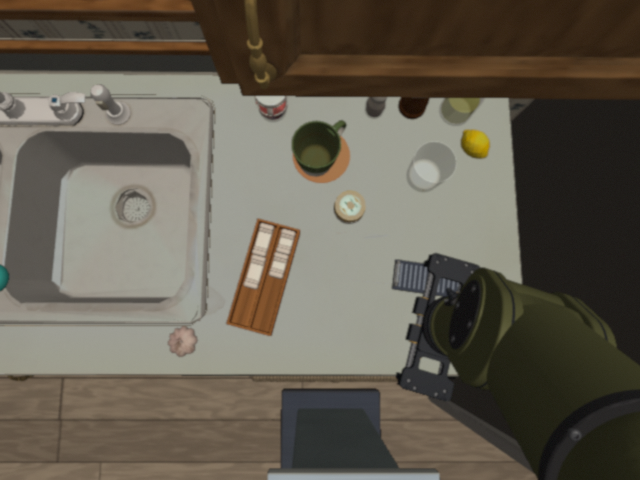

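```bash
python3 - <<'E'
from h import *
im=cv2.imread('pics/top25.png')
poly=proj("top",[np.r_[tray(a,b)/1000,.031] for a,b in((-101,-40),(101,-40),(101,40),(-101,40))])
m=np.zeros(im.shape[:2],np.uint8);cv2.fillPoly(m,[poly.round().astype(np.int32)],1)
g=im.copy();g[m==0]=0
for v in(110,120,128):
  print(v)
  for x in rects(g,(225,215,305,340),lambda b:b[:,:,0]>v,.025): print("   u,v",intray(np.array(x[:2])/1000))
print(r.get_state()['clock'])
E
```

```text
110
rect c=(555.9,136.8) 94.5x27.6 ang -16.0
rect c=(551.2,181.5) 126.3x28.3 ang -13.1
   u,v (np.float64(52.017612056965476), np.float64(-20.46160417042899))
   u,v (np.float64(35.99005685240111), np.float64(21.618080514600695))
120
rect c=(556.0,136.6) 93.6x26.6 ang -16.0
rect c=(551.3,181.5) 125.3x27.4 ang -13.2
   u,v (np.float64(52.104114024228764), np.float64(-20.557642119899597))
   u,v (np.float64(36.09081066688986), np.float64(21.6075779690272))
128
rect c=(520.6,188.3) 61.5x25.6 ang -14.6
rect c=(533.3,142.8) 45.6x25.2 ang -14.7
rect c=(578.8,129.7) 45.1x25.3 ang -14.9
rect c=(582.1,173.9) 61.2x25.6 ang -15.0
   u,v (np.float64(4.657173943090713), np.float64(20.317740903079738))
   u,v (np.float64(28.609858683023813), np.float64(-20.455804555934783))
   u,v (np.float64(75.91517794979899), np.float64(-21.364715841797445))
   u,v (np.float64(67.82477272040909), np.float64(22.174371776495015))
34.85
```

```bash
python3 -c "
from plant import r
print(r.get_state()['qd'].round(3)); print(r.finish_job())"
```

```text
[-0.117  0.011 -0.084 -0.035 -0.039  0.013 -0.059]
the job is handed in; nothing more can be done
None
```

Both new rests are in the tray, flat and lengthwise, each closed up against the rest of its own length on the robot's side. I handed the job in at about 35 s of the 72 s allowed; no verdict is reported.

I took each rest off the stand by its long sides and set it down on the counter. I then gripped it by its ends, lowered it into its compartment and pushed the row along until the force rose to about 6–7 N.

**Last checks (camera, before hand-in):**

| Check | Long row | Short row | Expected (long / short) |
|---|---|---|---|
| Tray's own rest, centre x in tray frame | 67.8 mm | 75.9 mm | 68 / 76 mm when touching the far wall |
| Spacing from new rest to tray rest | 63.2 mm | 47.3 mm | 64 / 48 mm when touching |
| Sideways offset between the two | about 2 mm | about 1 mm | under 12 mm |

- **Alignment:** all four rests measured within about 0.5° of the tray's direction.
- **Flatness:** I judged this only from the pictures, where all four look flat on the tray floor; I did not measure tilt.
- **Bystanders:** the tin, garlic and glass look unmoved in the overhead picture; I did not measure them.
- **Disagreement:** the tool stopped about 3 mm further along than my finger-thickness estimate predicted, in both rows. The camera shows no gaps, so I put it down to the estimate.
- **At hand-in:** the arm was clear of everything but still settling, with joint speeds up to about 0.1 rad/s.

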